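# Weighing a nested set of soapstone cups at the carver's bench

### The arm

A 6-joint arm with a two-finger parallel gripper is mounted at the origin on the work surface. World frame = base frame: x ahead of the robot, y to its left, z up, the work surface at z = 0. Lengths are in m, angles in rad, forces in N, time in s.
With the tool pointing down it reaches from about 0.35 to 0.775 m from the base axis. Payload 5.5 kg.
Tool frame: the origin (TCP) lies at the very end of the fingers, on their centre line; the grasp point (between the pads) lies 19 mm behind it; z points along the fingers, y is the line along which they close (so a half turn about z gives the same grasp; the last joint's range is limited). The gripper opens to 85 mm and grips with 20 to 120 N. Pads are 22 mm wide; open, the fingers measure 114 mm over their backs; the gripper's body (76 mm by 85 mm) begins 54 mm behind the grasp point. The pads swing forward as they close: fully open they stand 13 mm farther back than shut.
Start: joints at [-1.343, 0.313, 0.046, 1.304, 0, 1.431], TCP at [0.207, -0.537, 0.231] pointing down, gripper open.
Joint ranges: [-2.76, 2.76], [-0.86, 1.69], [-1.03, 1.26], [-2.2, 2.34], [-1.47, 1.5], [-3.14, 3.14]. Speed limits (rad/s): [2.57, 2.57, 3.14, 3.14, 3.14, 3.14].

### API

Orientations are given as a unit quaternion [w, x, y, z].
In Python, from workcell import env, viewer, nets gives the robot as it stands. The module is installed in compiled form; this text tells all that it offers.
- The arm moves only by the tool run_rows, called after "Request:" as name([rows], argument=value, ...), one row to a line, values as JSON. Schema: {"type":"object","properties":{"segments":{"type":"array","items":{"type":"array","prefixItems":[{"type":"array","items":{"type":"number"},"minItems":3,"maxItems":3},{"type":"array","items":{"type":"number"},"minItems":3,"maxItems":3}],"minItems":2,"maxItems":2},"minItems":1,"maxItems":8},"finger_gap":{"type":"number"},"grip_n":{"type":"number"},"only":{"type":"string"},"quiet":{"type":"boolean"},"lines":{"type":"string"}},"required":["segments"],"additionalProperties":false}. segments is a list of rows, 1 to 8 of them, each written [[dx, dy, dz], [rx, ry, rz]]: dx, dy, dz in m, then a rotation vector rx, ry, rz in rad; each row is the pose to reach, as a shift and turn from the pose commanded when the call began, along the tool's axes at that moment; what a row does not reach only later rows make up. A row lasts 1/8 s, in which the tool goes at most 0.0625 m and 0.188 rad, less where a joint would pass 70% of its speed; a pose out of reach is approached as far as the arm can. finger_gap is the finger opening in m, set as the call begins (left out keeps the last). The fingers move at their own pace and stop on an object; grip_n is the grip in N (left out, the last holds). Time passes only in rows, so rows that do not move let the fingers close. The tool returns the time, the measured TCP pose, the force, the opening and the grip force at its end. only (a regular expression) keeps the lines of the reply that match it, lines (a string "A,B") keeps lines A to B, and quiet returns only ok. Input that does not fit is refused with a message, and nothing moves.
- env.get_state(): the state, without advancing time (a new reading comes with each control period).
- viewer.read_camera(name): name is "scene" or "top" or "wrist"; returns a dict with "image" (420x560x3 uint8, red, green, blue), "K" (3x3 intrinsics, pixels), "R" (3x3) and "t" (3): a world point X has camera coordinates R X + t. Camera axes: x right, y down, z forward; pixel columns grow to the right and rows downward; lengths in m; the calibration is good to about 2 mm. A picture is of the moment at which its call begins. There is no depth.
- env.hand_in(): hands the job in; it is judged then, once.
Trained networks look in a picture, given as the dict that the camera call returned (one of the last four; its "shot" number tells which), for a name from the list of things; names that differ only in an ending like _2 or _b are one class to them, and where a whole thing is asked for, a point or a joint stands for the part that bears it (a point fixed in the world has none). Each returns a list of dicts, best first, with "confidence" (0 to 1); they miss things now and then, are a little off and sometimes report something else, mostly with a low value. They report only what shows in the picture. A call takes as long as a camera call. They do not tell look-alikes from the thing itself.
- nets.outline_of(label, picture): "region" (420x560 bool, what is visible of it) and "box" ([left, top, right, bottom] in pixels, round what is visible of it).
The state is a dict: "clock": time; "joint_pos": joint angles; "qvel": joint speeds; "tau": joint torques, N m; "tcp_pos": TCP position; "orientation": TCP orientation; "wrist_force": force on the tool from outside, world axes, zero at the start; "ft_torque": the same for the moment, N m; "finger_gap": finger opening in m; "grip_force": force on a finger pad.
Only numpy, scipy, OpenCV 4.12 (cv2) and the standard library are available. Lean on these libraries where they do the work, as an engineer would, in place of code of your own. Each camera call takes 0.05 s, during which the arm holds its last target. There are 200 camera calls.

### The job

Weigh the set of soapstone cups for sale: with the plate still empty switch the scale on with its leftmost key (power) and press the second key (unit), then set the plywood tray flat in the middle of the weighing plate and, while the tray is empty, press the third key (tare). Now stand the cups in the middle of the tray, all upright and nested one inside another from the largest outside to the smallest inside, press the fourth, rightmost key (print), and at last press power again to switch off. Press the keys one at a time and fully down, and leave the elephant, the tin and the mallet where they stand.

Things in the scene. Friction and masses are not known exactly. Their poses are not given: they have to be found in the camera images.
- scale: Grey bench scale, fixed, 255 mm deep (its x) x 220 wide (its y). Origin: centre of its underside on the bench; its -x side, with the key panel, faces the robot. Panel top 45 mm above the bench; a low dark display lies between the keys and the plate.
- plate (a point): Centre of the top face of the steel weighing plate, 62 mm above the bench, 42.5 mm behind (+x) the scale's origin; axes as the scale's. The plate is 170 mm (x) x 210 mm (y), level and does not sink. The tray fits best with its long side along the scale's y, where it keeps clear of the keys.
- key_power_top (a point): Centre of the top face of the leftmost key as seen from the robot (+y end of the row): power, on and off. White key 26 mm wide (scale's y) x 20 mm, top 53 mm above the bench, standing 8 mm out of the panel. The four keys stand in a row along the scale's y, 48 mm apart, 102.5 mm in front (-x) of the scale's origin. Moves with the key.
- key_power (a joint): Travel of that key in m: 0 up, 0.005 fully down (count it pressed above 0.0038). It springs back; it starts to move at about 1.4 N and is fully down at about 4.5 N.
- key_unit_top (a point): Centre of the top face of the second key from the left: unit. White key 26 mm wide (scale's y) x 20 mm, top 53 mm above the bench, standing 8 mm out of the panel. The four keys stand in a row along the scale's y, 48 mm apart, 102.5 mm in front (-x) of the scale's origin. Moves with the key.
- key_unit (a joint): Travel of that key in m: 0 up, 0.005 fully down (count it pressed above 0.0038). It springs back; it starts to move at about 1.4 N and is fully down at about 4.5 N.
- key_tare_top (a point): Centre of the top face of the third key from the left: tare. White key 26 mm wide (scale's y) x 20 mm, top 53 mm above the bench, standing 8 mm out of the panel. The four keys stand in a row along the scale's y, 48 mm apart, 102.5 mm in front (-x) of the scale's origin. Moves with the key.
- key_tare (a joint): Travel of that key in m: 0 up, 0.005 fully down (count it pressed above 0.0038). It springs back; it starts to move at about 1.4 N and is fully down at about 4.5 N.
- key_print_top (a point): Centre of the top face of the fourth key from the left (-y end of the row): print. White key 26 mm wide (scale's y) x 20 mm, top 53 mm above the bench, standing 8 mm out of the panel. The four keys stand in a row along the scale's y, 48 mm apart, 102.5 mm in front (-x) of the scale's origin. Moves with the key.
- key_print (a joint): Travel of that key in m: 0 up, 0.005 fully down (count it pressed above 0.0038). It springs back; it starts to move at about 1.4 N and is fully down at about 4.5 N.
- tray: Loose plywood tray, 180 mm (its x) x 130 (its y), 250 g, starts at the robot's right. Origin: centre of its underside. Floor 8 mm thick. At each end, centred 83 mm from the origin along +x and -x, a cleat 14 mm thick (x), 130 long (y), its top 48 mm above the underside: lift it by one cleat, pinched low from above (40 to 50 N). Lips on the other sides: top 18 mm above the underside.
- cup_xl: Largest graded soapstone cup, may be absent. Round, straight-sided, grey, outside diameter 94 mm, bore 78 mm, height 55 mm, solid base 15 mm thick, about 510 g. Origin: centre of its underside; z along its axis, up. Pinch its 8 mm wall, tips about 25 mm below the rim, 40 to 50 N, on the tray on a side facing a low lip, not a cleat. Nested it stands 15 mm above the cup it rests in.
- cup_l: Second largest graded soapstone cup, may be absent. Round, straight-sided, grey, outside diameter 70 mm, bore 62 mm, height 55 mm, solid base 15 mm thick, about 245 g. Origin: centre of its underside; z along its axis, up. Grip across from above (about 20 N), tips at most 12 mm below the rim, to stay above the next cup's rim. Nested it stands 15 mm above the cup it rests in.
- cup_m: Middle-sized graded soapstone cup, may be absent. Round, straight-sided, grey, outside diameter 54 mm, bore 46 mm, height 55 mm, solid base 15 mm thick, about 160 g. Origin: centre of its underside; z along its axis, up. Grip across from above (about 20 N), tips at most 12 mm below the rim, to stay above the next cup's rim. Nested it stands 15 mm above the cup it rests in.
- cup_s: Second smallest graded soapstone cup, may be absent. Round, straight-sided, grey, outside diameter 38 mm, bore 30 mm, height 55 mm, solid base 15 mm thick, about 90 g. Origin: centre of its underside; z along its axis, up. Grip across from above (about 20 N), tips at most 12 mm below the rim, to stay above the next cup's rim. Nested it stands 15 mm above the cup it rests in.
- cup_xs: Smallest graded soapstone cup, may be absent. Round, straight-sided, grey, outside diameter 22 mm, bore 14 mm, height 55 mm, solid base 15 mm thick, about 40 g. Origin: centre of its underside; z along its axis, up. Grip across from above (about 20 N), tips at most 12 mm below the rim, to stay above the next cup's rim. Nested it stands 15 mm above the cup it rests in.
- elephant: Bystander: carved grey stone elephant, 55 x 120 mm, 95 mm high, beyond the scale. Origin: centre of its underside.
- tin: Bystander: round steel tin of polish, 72 mm across, 85 mm high, beyond the scale. Origin: centre of its underside.
- mallet: Bystander: carver's round wooden mallet standing on its head, 74 mm across, 187 mm high, beyond the scale. Origin: centre of its underside.
There are look-alikes about, which are no part of the job. What is shaped like the cup_s but turquoise is not meant. What is shaped like the cup_xl but pink is not meant.

How it is judged:
By the outcome, as a careful person would: the job done as asked, in the order asked, and still so for the second after the job is handed in, with the robot touching nothing.
Of cup_xl, cup_l, cup_m, cup_s, cup_xs only 3 to 5 are there at a start; the rules pass over those that are not, and their reading is None.
At some moment in a run one of cup_xl, cup_l, cup_m, cup_s may be knocked a few centimetres aside while the robot is not near it.
It also fails if it takes over 210 s, if anything falls off the work surface, if the arm or the gripper's body presses on something with over 40 N, if the wrist force passes 120 N, or if a joint passes its speed limit or range.

## Working session

There is one attempt and no reset: what is moved stays moved. The work goes in short steps, Python scripts to look and compute and a tool call to move; the robot and the scene stay as the last step left them, time stands still between calls to the robot, and variables do not carry over. Pictures are saved under pics/ and viewed, at most 14 in all, crops included, and the job is handed in when it is done.

```bash
mkdir -p pics; ls
```

Create h.py:
```python
import numpy as np, cv2
from workcell import env, viewer, nets
from scipy.spatial.transform import Rotation as Rn
def shot(n, save=None):
    p=viewer.read_camera(n)
    if save: cv2.imwrite('pics/'+save, p["image"][:,:,::-1])
    return p
def ray(p,u,v,z):
    K,R,t=map(np.array,(p["K"],p["R"],p["t"]))
    c=-R.T@t; d=R.T@np.linalg.inv(K)@np.array([u,v,1.]); return c+d*(z-c[2])/d[2]
def proj(p,X):
    K,R,t=map(np.array,(p["K"],p["R"],p["t"])); q=K@(R@np.array(X)+t); return q[:2]/q[2]
def tool(X):
    s=env.get_state(); q=s["orientation"]; r=Rn.from_quat([q[1],q[2],q[3],q[0]])
    return r.inv().apply(np.array(X)-s["tcp_pos"])
```

Run:
```python
from h import *
s=env.get_state(); print(s)
for n in("top","scene"):
    p=shot(n,n+"0.png"); print(n,(-np.array(p["R"]).T@p["t"]).round(3),p["K"][0][0])
    for l in("scale","key_power_top","key_unit_top","key_tare_top","key_print_top","tray","cup_xl","cup_l","cup_m","cup_s","cup_xs","elephant","tin","mallet"):
        for d in nets.outline_of(l,p):
            v,u=np.nonzero(d["region"]); c=(u.mean(),v.mean())
            print(l,round(d["confidence"],2),d["box"],np.round(c,1),ray(p,*c,0.055)[:2].round(3), p["image"][d["region"]].mean(0).round())
```

```text
pics
{'clock': 0.0, 'joint_pos': array([-1.34262686e+00,  3.14026974e-01,  4.50077103e-02,  1.30359535e+00,
       -2.31286372e-05,  1.43117218e+00]), 'qvel': array([ 1.64731104e-03,  9.19705416e-05,  1.45506830e-03, -1.38701563e-03,
       -1.29289612e-03, -5.10026808e-04]), 'tau': array([ 1.41659348e-03, -4.80630362e+01,  2.98530793e+01,  1.95433362e-02,
        8.64351978e-05,  4.85338106e-06]), 'tcp_pos': array([ 0.20660379, -0.53606884,  0.2304055 ]), 'orientation': array([-9.07738152e-04,  9.83138173e-01,  1.82861989e-01, -5.17899194e-05]), 'wrist_force': array([-0.57629341,  0.1721607 , -0.33184711]), 'ft_torque': array([-0.04602477, -0.03506185,  0.01970843]), 'grip_force': 0.0, 'finger_gap': 0.08515395539439727}
top [0.407 0.063 1.031] 417.91031001971277
scale 0.85 [259.4, 152.9, 359.3, 258.2] [306.  203.2] [ 0.561 -0.004] [162. 160. 160.]
scale 0.47 [317.5, 236.8, 329.2, 250.0] [320.5 244.3] [ 0.464 -0.037] [250. 251. 251.]
key_power_top 0.51 [207.3, 104.7, 258.5, 142.9] [230.8 123.9] [0.755 0.177] [101. 106.  94.]
key_unit_top 0.51 [295.9, 238.4, 306.6, 251.8] [300.3 246.2
[... 3234 characters left out ...]
-0.198] [ 60. 124. 123.]
cup_s 0.85 [312.6, 265.8, 342.1, 302.7] [327.6 283.1] [0.59  0.285] [82. 84. 82.]
cup_s 0.78 [156.8, 146.5, 175.5, 172.6] [165.7 159.6] [ 0.636 -0.276] [90. 91. 88.]
cup_s 0.58 [176.4, 161.0, 193.7, 188.8] [183.1 173.1] [ 0.63  -0.198] [ 60. 124. 123.]
cup_xs 0.65 [370.4, 239.4, 384.1, 264.2] [377.8 252.4] [0.452 0.284] [88. 86. 81.]
elephant 0.6 [203.4, 270.3, 243.0, 335.8] [222.6 300.2] [0.773 0.198] [115. 118. 114.]
tin 0.84 [155.1, 226.0, 189.0, 281.3] [171.5 253.7] [0.789 0.031] [179. 176. 177.]
mallet 0.76 [122.2, 138.9, 154.1, 215.0] [136.4 185.2] [ 0.742 -0.223] [88. 61. 46.]
mallet 0.7 [151.3, 228.1, 190.2, 281.3] [171.2 253.2] [0.788 0.029] [180. 175. 176.]
```

```bash
python3 -c "
import cv2
a=cv2.imread('pics/top0.png')[80:380,90:490]
cv2.imwrite('pics/topc.png',cv2.resize(a,(800,600),interpolation=cv2.INTER_CUBIC))"
```

```text
(no output)
```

View pics/topc.png

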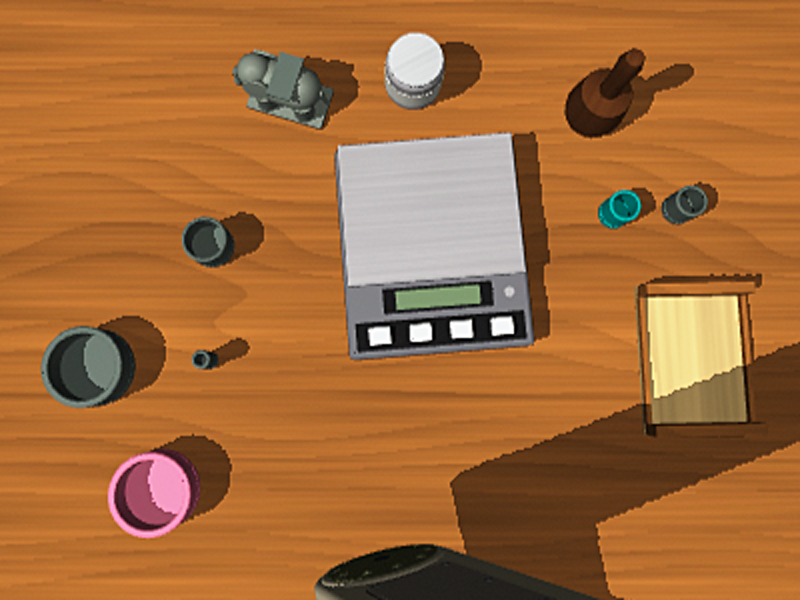

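The 2x crop shows, in full-image pixels:
- Scale at (306,203), with keys left to right at (279,248), (300,246), (320,245) and (341,243).
- Tray at (437,260), with its cleats at the far and near ends.

What could be taken for a cup:
- **xl size:** grey (133,263), which I choose; pink (166,326) is a look-alike.
- **Mid sizes:** grey (193,201), probably m; grey (432,182), probably s; turquoise (399,184) is a look-alike.
- **xs:** grey (192,260).

Next I fit models to the outlines to get positions and sizes.

Add to h.py:
```python
from scipy.optimize import minimize
def box(x0,x1,y0,y1,z0,z1): return np.array([[x,y,z] for x in(x0,x1) for y in(y0,y1) for z in(z0,z1)])
def cyl(r,h=.055):
    a=np.linspace(0,2*np.pi,48,False); c=np.c_[r*np.cos(a),r*np.sin(a)]
    return [np.vstack([np.c_[c,0*a],np.c_[c,0*a+h]])]
TRAY=[box(-.09,.09,-.065,.065,0,.018),box(.076,.09,-.065,.065,0,.048),box(-.09,-.076,-.065,.065,0,.048)]
SCALE=[box(-.1275,.1275,-.11,.11,0,.045),box(-.0425,.1275,-.105,.105,0,.062)]
def render(p,parts,x,y,a,z0=0,S=8):
    m=np.zeros((420*2,560*2),np.float32)
    c,s=np.cos(a),np.sin(a); R=np.array([[c,-s,0],[s,c,0],[0,0,1]])
    for P in parts:
        q=np.array([proj(p,R@X+[x,y,z0]) for X in P]); q=((q+.5)*2-.5)
        h=cv2.convexHull((q*256).round().astype(np.int32)); cv2.fillConvexPoly(m,h,1.,cv2.LINE_AA,8)
    return cv2.resize(m,(560,420),interpolation=cv2.INTER_AREA)
def fit(views,parts,g,z0=0,yaw=True):
    # views: [(pic, mask)]
    def cost(v):
        return sum(np.abs(render(p,parts,v[0],v[1],v[2] if yaw else 0,z0)-m).sum()/max(m.sum(),1) for p,m in views)
    n=3 if yaw else 2
    sx=np.vstack([g[:n]]+[np.array(g[:n])+np.eye(n)[i]*(.01,.01,.06)[i] for i in range(n)])
    r=minimize(cost,g[:n],method='Nelder-Mead',options=dict(initial_simplex=sx,xatol=1e-4,fatol=1e-4))
    return r.x,r.fun/len(views)
def find(l,p,xy,z=.03,tol=.06):
    for d in nets.outline_of(l,p):
        v,u=np.nonzero(d["region"]); c=ray(p,u.mean(),v.mean(),z)
        if np.hypot(*(c[:2]-xy))<tol: return d["region"].astype(np.float32)
```

Run:
```python
from h import *
T=shot("top");S=shot("scene")
def go(name,l,g,variants,yaw,z):
    v=[(n,p,find(l,p,g[:2],z)) for n,p in(("T",T),("S",S))]
    v=[w for w in v if w[2] is not None]
    for k,parts in variants.items():
        r,f=fit([w[1:] for w in v],parts,g,0,yaw)
        print(name,k,r.round(4),round(f,3),[ (w[0],fit([w[1:]],parts,r,0,yaw)[0].round(4).tolist()) for w in v])
for nm,l,g,ks in(("xl","cup_xl",(.423,.395),(.047,)),("m?","cup_m",(.566,.262),(.035,.027,.019)),("s?","cup_s",(.613,-.305),(.027,.019)),("xs","cup_xs",(.427,.261),(.011,))):
    go(nm,l,g,{k:cyl(k) for k in ks},False,.03)
go("tray","tray",(.43,-.309,0.05),{"tray":TRAY},True,.02)
go("scale","scale",(.56,0,.09),{"scale":SCALE},True,.05)
for n,p in(("T",T),("S",S)):
    im=p["image"].astype(int); w=((im.min(2)>(225 if n=="T" else 180))).astype(np.uint8)
    k,lab,st,ce=cv2.connectedComponentsWithStats(w)
    for i in range(1,k):
        if 20<st[i,4]<200: 
            c=ray(p,*ce[i],.053)
            if .4<c[0]<.52 and abs(c[1])<.12: print(n,st[i,4],ce[i].round(1),c.round(4))
```

```text
xl 0.047 [0.4209 0.404 ] 0.064 [('T', [0.4197, 0.4027]), ('S', [0.4212, 0.4042])]
m? 0.035 [0.5667 0.2594] 0.61 [('T', [0.5667, 0.2594]), ('S', [0.5679, 0.2593])]
m? 0.027 [0.5698 0.2668] 0.091 [('T', [0.5698, 0.2668]), ('S', [0.5701, 0.2678])]
m? 0.019 [0.5722 0.2701] 0.365 [('T', [0.5722, 0.2701]), ('S', [0.5741, 0.2722])]
s? 0.027 [ 0.612  -0.3115] 0.865 [('T', [0.6141, -0.3051]), ('S', [0.6157, -0.3187])]
s? 0.019 [ 0.6184 -0.3149] 0.149 [('T', [0.6168, -0.3142]), ('S', [0.6204, -0.3114])]
xs 0.011 [0.428  0.2658] 0.214 [('T', [0.428, 0.2658]), ('S', [0.4314, 0.2671])]
tray tray [ 0.4342 -0.3226  0.0073] 0.075 [('S', [0.4336, -0.3224, 0.0016])]
scale scale [ 0.5634 -0.0047  0.0859] 0.041 [('T', [0.5639, -0.0044, 0.0835]), ('S', [0.5623, -0.0097, 0.0898])]
T 83 [340.8 242.7] [ 0.4678 -0.0853  0.053 ]
T 84 [320.4 244.4] [ 0.4639 -0.0373  0.053 ]
T 84 [300. 246.] [0.4598 0.0103 0.053 ]
T 81 [279.4 247.7] [0.4559 0.0583 0.053 ]
S 65 [264.9 172.7] [ 0.4694 -0.0807  0.053 ]
S 71 [278.  181.4] [ 0.4654 -0.0331  0.053 ]
S 74 [291.8 190.4] [0.4611 0.0141 0.053 ]
S 79 [306.1 199.9] [0.4572 0.062  0.053 ]
```

Run:
```python
from h import *
t=cv2.imread('pics/top0.png');s=cv2.imread('pics/scene0.png')
c=lambda im,u,v:cv2.resize(im[v-30:v+30,u-33:u+33],(264,240),interpolation=cv2.INTER_CUBIC)
a=np.hstack([c(t,134,263),c(t,194,201),c(t,420,182)]);b=np.hstack([c(t,192,260),c(t,166,326),c(s,176,165)])
cv2.imwrite('pics/crop.png',np.vstack([a,b]))
```

Request:
run_rows([
  [[0.33,-0.34,0.05],[0,0,-1.287]],
  [[0.33,-0.34,0.05],[0,0,-1.287]],
  [[0.33,-0.34,0.05],[0,0,-1.287]],
  [[0.33,-0.34,0.05],[0,0,-1.287]],
  [[0.33,-0.34,0.05],[0,0,-1.287]],
  [[0.33,-0.34,0.05],[0,0,-1.287]],
  [[0.33,-0.34,0.05],[0,0,-1.287]],
  [[0.33,-0.34,0.05],[0,0,-1.287]],
], finger_gap=0, grip_n=20)

```text
clock: 3.2
tcp_pos: [0.3928, -0.0982, 0.1813]
orientation: [0.0, 0.676, 0.737, 0.0]
wrist_force: [0.5, -0.5, 0.4]
finger_gap: -0.0001
grip_force: 0.0
```

Create go.py:
```python
import sys
from h import *
s=env.get_state(); q=s["orientation"]
print("clk",round(s["clock"],2),"tcp",s["tcp_pos"].round(4),"F",np.round(s["wrist_force"],1),"gap",round(s["finger_gap"],4),"grip",round(s["grip_force"],1),"j",s["joint_pos"].round(2)[[0,5]])
x=Rn.from_quat([q[1],q[2],q[3],q[0]]).as_matrix(); print("yaw",round(np.arctan2(x[1,0],x[0,0]),4),"zaxis",x[:,2].round(4))
P=dict(power=1.5,unit=.5,tare=-.5,print=-1.5)
for a in sys.argv[1:]:
    if a in P: c,sn=np.cos(.084),np.sin(.084); X=[.5635-.1025*c-P[a]*.048*sn,-.005-.1025*sn+P[a]*.048*c,.053]
    else: X=list(map(float,a.split(',')))
    print(a,np.round(X,4),"tool:",tool(X).round(4))
```

```bash
python3 go.py power unit tare print
```

```text
clk 3.2 tcp [ 0.3928 -0.0982  0.1813] F [ 0.5 -0.5  0.4] gap -0.0001 grip 0.0 j [-0.44  1.04]
yaw 1.6582 zaxis [ 6.e-04 -1.e-04 -1.e+00]
power [0.4553 0.0581 0.053 ] tool: [0.1503 0.0758 0.1283]
unit [0.4593 0.0103 0.053 ] tool: [0.1023 0.0757 0.1284]
tare [ 0.4634 -0.0375  0.053 ] tool: [0.0543 0.0755 0.1284]
print [ 0.4674 -0.0853  0.053 ] tool: [0.0063 0.0753 0.1284]
```

View pics/crop.png

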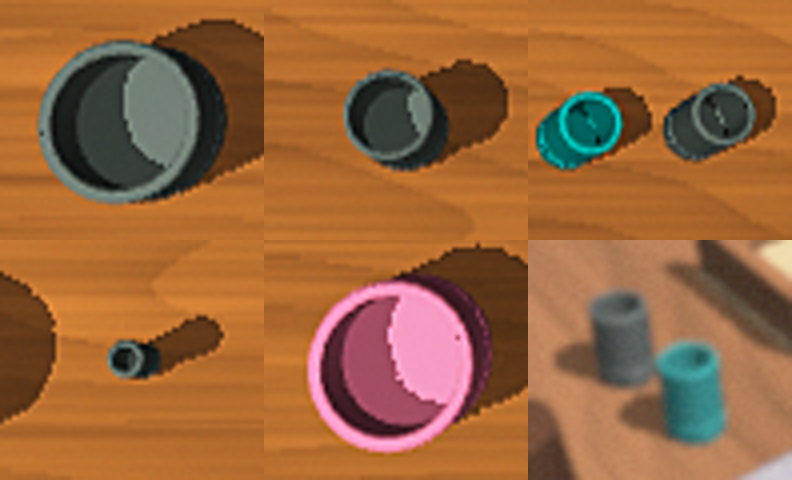

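The crops confirm the grey cups: xl at (134,263), m at (194,201), s at (432,182) and xs at (192,260). Turquoise and pink stay out, and cup_l is absent. Now I press power.

Request:
run_rows([
  [[0.15,0.076,0.06],[0,0,0]],
  [[0.15,0.076,0.06],[0,0,0]],
  [[0.15,0.076,0.06],[0,0,0]],
  [[0.15,0.076,0.11],[0,0,0]],
  [[0.15,0.076,0.11],[0,0,0]],
], quiet=true)

```text
ok
```

```bash
python3 go.py power
```

```text
clk 3.83 tcp [0.4521 0.056  0.0685] F [-0.5 -0.3  0.1] gap -0.0001 grip 0.0 j [-0.05  1.43]
yaw 1.6565 zaxis [-7.6e-03  2.0e-04 -1.0e+00]
power [0.4553 0.0581 0.053 ] tool: [0.0018 0.0035 0.0155]
```

Request:
run_rows([
  [[0,0,0.015],[0,0,0]],
  [[0,0,0.022],[0,0,0]],
  [[0,0,0.025],[0,0,0]],
  [[0,0,0.025],[0,0,0]],
])

```text
clock: 4.32
tcp_pos: [0.4561, 0.0546, 0.048]
orientation: [0.001, 0.677, 0.736, 0.0]
wrist_force: [-2.7, -0.8, 8.5]
finger_gap: -0.0002
grip_force: 3.8
```

Request:
run_rows([
  [[0,0,-0.025],[0,0,0]],
  [[0,0,-0.025],[0,0,0]],
  [[-0.046,0,-0.025],[0,0,0]],
  [[-0.046,0,-0.025],[0,0,0]],
  [[-0.046,0,-0.025],[0,0,0]],
], quiet=true)

```text
ok
```

```bash
python3 go.py unit
```

```text
clk 4.95 tcp [0.4591 0.0092 0.0711] F [-0.2  0.2  0. ] gap -0.0 grip 0.0 j [-0.16  1.33]
yaw 1.6536 zaxis [-6.e-04  3.e-04 -1.e+00]
unit [0.4593 0.0103 0.053 ] tool: [0.001  0.0004 0.0181]
```

Request:
run_rows([
  [[0,0,0.012],[0,0,0]],
  [[0,0,0.022],[0,0,0]],
  [[0,0,0.025],[0,0,0]],
  [[0,0,0.025],[0,0,0]],
])

```text
clock: 5.45
tcp_pos: [0.4594, 0.0099, 0.0477]
orientation: [0.0, 0.676, 0.737, 0.0]
wrist_force: [-6.9, 1.7, 23.2]
finger_gap: -0.0001
grip_force: 11.2
```

Request:
run_rows([
  [[0,0,-0.025],[0,0,0]],
  [[0,0,-0.05],[0,0,0]],
  [[0,0,-0.05],[0,0,0]],
], quiet=true)

```text
ok
```

Run:
```python
from h import *
S=shot("scene");T=shot("top")
a=S["image"][150:250,220:360];b=T["image"][180:280,240:380]
cv2.imwrite('pics/disp.png',cv2.resize(np.hstack([a,b])[:,:,::-1],(800,286),interpolation=cv2.INTER_CUBIC))
```

```bash
python3 go.py 0.351,-0.3226,.014
```

```text
clk 5.92 tcp [0.459  0.0097 0.0954] F [0.4 0.1 0.2] gap 0.0 grip 0.0 j [-0.15  1.33]
yaw 1.6554 zaxis [-8.e-04  1.e-04 -1.e+00]
0.351,-0.3226,.014 [ 0.351  -0.3226  0.014 ] tool: [-0.322  -0.1356  0.0815]
```

View pics/disp.png

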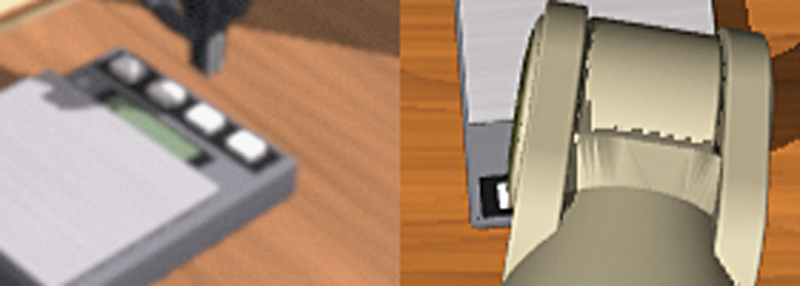

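The scene half shows the four keys standing up again at about (130..245, 65..145), with the gripper above the unit key. Now I go to the tray's near cleat.

Request:
run_rows([
  [[0,0,-0.05],[0,0,0]],
  [[-0.32,-0.136,-0.1],[0,0,0.08]],
  [[-0.32,-0.136,-0.1],[0,0,0.08]],
  [[-0.32,-0.136,-0.1],[0,0,0.08]],
  [[-0.32,-0.136,-0.1],[0,0,0.08]],
  [[-0.32,-0.136,-0.1],[0,0,0.08]],
  [[-0.32,-0.136,-0.1],[0,0,0.08]],
  [[-0.32,-0.136,-0.1],[0,0,0.08]],
], finger_gap=0.045, quiet=true)

```text
ok
```

Run:
```python
from h import *
W=shot("wrist","w1.png");S=shot("scene")
vs=[]
for n,p in(("W",W),("S",S)):
    m=find("tray",p,(.434,-.3226),.02,.2)
    if m is None: print(n,None); continue
    print(n,m.sum(),[a.round(4) if hasattr(a,'round') else a for a in fit([(p,m)],TRAY,(.434,-.3226,.005))])
print([proj(W,X).round() for X in((.351,-.3226,.048),(.517,-.3226,.048),(.434,-.3226,0))])
```

```bash
python3 go.py 0.351,-0.3226,.014
```

```text
W 28230.0 [array([ 0.4327, -0.325 ,  0.0231]), np.float64(0.014)]
S 2359.0 [array([ 0.4337, -0.3225,  0.0176]), np.float64(0.0469)]
[array([284., 187.]), array([474., 187.]), array([367., 173.])]
clk 7.12 tcp [ 0.3506 -0.3195  0.1953] F [ 0.3  0.3 -0.7] gap 0.0449 grip 0.0 j [-0.91  0.66]
yaw 1.576 zaxis [-0.0013  0.0019 -1.    ]
0.351,-0.3226,.014 [ 0.351  -0.3226  0.014 ] tool: [-0.0035  0.0006  0.1812]
```

View pics/w1.png

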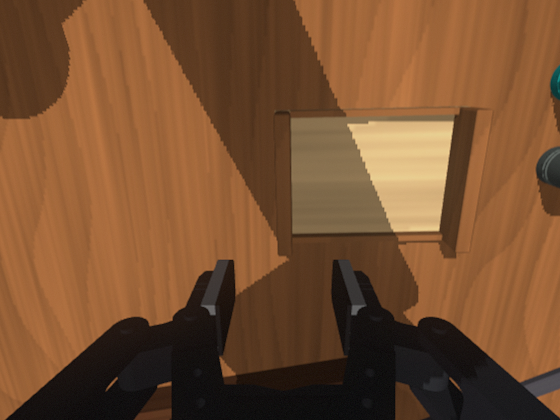

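The wrist view shows the tray at (285..475, 110..255) with its near cleat at (283,180). The fit is clean: centre (0.433,-0.325), yaw 0.023.

Request:
run_rows([
  [[-0.007,-0.001,0.06],[0,0,-0.018]],
  [[-0.007,-0.001,0.12],[0,0,-0.018]],
  [[-0.007,-0.001,0.15],[0,0,-0.018]],
  [[-0.007,-0.001,0.17],[0,0,-0.018]],
  [[-0.007,-0.001,0.18],[0,0,-0.018]],
  [[-0.007,-0.001,0.18],[0,0,-0.018]],
])

```text
clock: 7.88
tcp_pos: [0.3499, -0.3269, 0.016]
orientation: [-0.001, 0.699, 0.715, 0.0]
wrist_force: [-0.2, -1.1, 0.9]
finger_gap: 0.0448
grip_force: 0.0
```

Request:
run_rows([
  [[0,0,0],[0,0,0]],
  [[0,0,0],[0,0,0]],
  [[0,0,0],[0,0,0]],
  [[0,0,0],[0,0,0]],
], finger_gap=0, grip_n=45)

```text
clock: 8.38
tcp_pos: [0.3504, -0.3287, 0.0174]
orientation: [0.001, 0.699, 0.715, -0.0]
wrist_force: [-0.5, 1.0, 6.3]
finger_gap: 0.0131
grip_force: 45.5
```

Request:
run_rows([
  [[0,0,-0.02],[0,0,0]],
  [[0,0,-0.05],[0,0,0]],
  [[0,0,-0.1],[0,0,0]],
  [[0,0,-0.14],[0,0,0]],
  [[0,0,-0.14],[0,0,0]],
])

```text
clock: 9.0
tcp_pos: [0.3511, -0.3298, 0.1594]
orientation: [0.003, 0.699, 0.715, -0.001]
wrist_force: [0.3, 0.0, -2.4]
finger_gap: 0.0134
grip_force: 44.3
```

Run:
```python
from h import *
W=shot("wrist")
m=find("tray",W,(.4327,-.325),.15,.3)
print(fit([(W,m)],TRAY,(.4327,-.325,.023),z0=.14))
```

```bash
python3 go.py
```

```text
(array([ 0.43418462, -0.32627807,  0.02285739]), np.float64(0.17876507341861725))
clk 9.1 tcp [ 0.3495 -0.3278  0.1559] F [-0.1 -0.4 -2.7] gap 0.0136 grip 44.3 j [-0.92  0.63]
yaw 1.5927 zaxis [-3.e-04 -0.e+00 -1.e+00]
```

Request:
run_rows([
  [[0.01,0.015,-0.02],[0,0,-0.18]],
  [[0.02,0.03,-0.03],[0,0,-0.36]],
  [[0.03,0.045,-0.03],[0,0,-0.54]],
  [[0.04,0.06,-0.03],[0,0,-0.72]],
  [[0.05,0.07,-0.03],[0,0,-0.9]],
  [[0.06,0.08,-0.03],[0,0,-1.08]],
  [[0.07,0.09,-0.03],[0,0,-1.26]],
  [[0.08,0.1,-0.03],[0,0,-1.44]],
], quiet=true)

```text
ok
```

```bash
python3 go.py 0.6146,-0.0833,0.13
```

```text
clk 10.1 tcp [ 0.4472 -0.2447  0.1839] F [ 0.3 -0.1 -1.6] gap 0.0135 grip 44.3 j [-0.66 -0.56]
yaw 3.0386 zaxis [-0.0033  0.0024 -1.    ]
0.6146,-0.0833,0.13 [ 0.6146 -0.0833  0.13  ] tool: [-0.1501  0.1776  0.0537]
```

Request:
run_rows([
  [[-0.04,0.045,0],[0,0,-0.1]],
  [[-0.08,0.09,0],[0,0,-0.19]],
  [[-0.12,0.14,0],[0,0,-0.19]],
  [[-0.15,0.178,0.02],[0,0,-0.19]],
  [[-0.15,0.178,0.04],[0,0,-0.19]],
  [[-0.15,0.178,0.05],[0,0,-0.19]],
  [[-0.15,0.178,0.05],[0,0,-0.19]],
], quiet=true)

```text
ok
```

```bash
python3 go.py 0.6146,-0.0833,0.0785
```

Run:
```python
from h import *
vs=[]
for n in("wrist","scene","top"):
    p=shot(n,"p2"+n+".png")
    m=find("tray",p,(.605,-.0),.12,.3)
    if m is not None:
        print(n,fit([(p,m)],TRAY,(.6059,-.0014,1.655),z0=env.get_state()["tcp_pos"][2]-.0165))
    m=find("scale",p,(.563,-.005),.05,.1)
    if m is not None and n!="top": print(n,"scale",fit([(p,m)],SCALE,(.5635,-.005,.084)))
```

```text
clk 10.97 tcp [ 0.6148 -0.0852  0.1342] F [ 0.2 -0.3 -0.8] gap 0.0133 grip 44.5 j [-0.27 -0.35]
yaw -3.0611 zaxis [-4.e-03  9.e-04 -1.e+00]
0.6146,-0.0833,0.0785 [ 0.6146 -0.0833  0.0785] tool: [-0.0002  0.0018  0.0557]
wrist (array([ 0.60576907, -0.00230498,  1.65214821]), np.float64(0.20642311871051788))
wrist scale (array([ 0.41930591, -0.01652492,  0.08195426]), np.float64(0.05660939961671829))
scene (array([6.09332414e-01, 7.78045343e-04, 1.65688476e+00]), np.float64(0.08291961997747421))
scene scale (array([ 0.55957817, -0.01098293,  0.08183805]), np.float64(0.5287856459617615))
```

View pics/p2wrist.png

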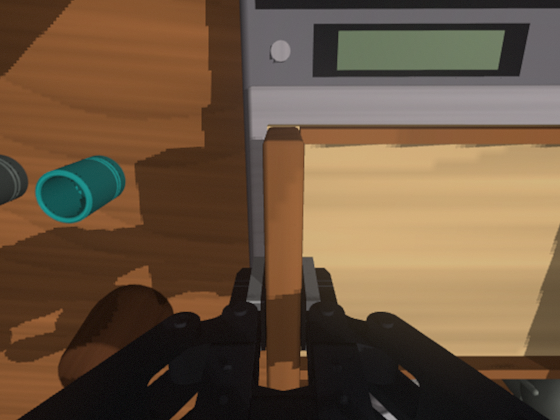

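The wrist view shows the tray over the plate, parallel to it, with its front edge at row 128 clear behind the plate's front edge and the keys. I lower it.

Request:
run_rows([
  [[0,0.001,0.02],[0,0,0]],
  [[0,0.001,0.04],[0,0,0]],
  [[0,0.001,0.05],[0,0,0]],
  [[0,0.001,0.054],[0,0,0]],
  [[0,0.001,0.056],[0,0,0]],
  [[0,0.001,0.056],[0,0,0]],
])

```text
clock: 12.18
tcp_pos: [0.6167, -0.0842, 0.0808]
orientation: [0.0, -0.041, 0.999, -0.0]
wrist_force: [0.2, -0.6, -2.5]
finger_gap: 0.013
grip_force: 44.5
```

Request:
run_rows([
  [[0,0,0.002],[0,0,0]],
  [[0,0,0.002],[0,0,0]],
  [[0,0,0.002],[0,0,0]],
])

```text
clock: 12.55
tcp_pos: [0.617, -0.0843, 0.0794]
orientation: [0.001, -0.041, 0.999, -0.0]
wrist_force: [-1.0, -1.1, 6.3]
finger_gap: 0.0133
grip_force: 45.4
```

Request:
run_rows([
  [[0,0,0.002],[0,0,0]],
  [[0,0,0.002],[0,0,0]],
  [[0,0,0.002],[0,0,0]],
])

```text
clock: 12.92
tcp_pos: [0.6171, -0.0843, 0.0794]
orientation: [0.001, -0.041, 0.999, -0.001]
wrist_force: [-5.3, 0.9, 16.4]
finger_gap: 0.0138
grip_force: 47.2
```

Request:
run_rows([
  [[0,0,-0.004],[0,0,0]],
  [[0,0,-0.004],[0,0,0]],
  [[0,0,-0.004],[0,0,0]],
], finger_gap=0.04, grip_n=20)

```text
clock: 13.3
tcp_pos: [0.6162, -0.084, 0.0798]
orientation: [-0.0, -0.041, 0.999, 0.0]
wrist_force: [0.1, -0.1, -0.4]
finger_gap: 0.0401
grip_force: 0.0
```

Request:
run_rows([
  [[0,0,-0.04],[0,0,0]],
  [[0,0,-0.08],[0,0,0]],
  [[0.1,0.02,-0.08],[0,0,0]],
  [[0.1,0.02,-0.08],[0,0,0]],
  [[0.1,0.02,-0.08],[0,0,0]],
], finger_gap=0, quiet=true)

```text
ok
```

```bash
python3 go.py tare
```

Run:
```python
from h import *
for n in("wrist","scene"):
    p=shot(n,"p3"+n+".png")
    m=find("tray",p,(.605,-.0),.08,.2)
    if m is not None:
        print(n,fit([(p,m)],TRAY,(.6059,-.0014,1.655),z0=.062))
```

```text
clk 13.93 tcp [ 0.5119 -0.0714  0.1598] F [0.  0.2 0. ] gap -0.0 grip 0.0 j [-0.29 -0.38]
yaw -3.0606 zaxis [-2.8e-03  8.0e-04 -1.0e+00]
tare [ 0.4634 -0.0375  0.053 ] tool: [0.0453 0.0376 0.107 ]
wrist (array([ 0.60846452, -0.00227666,  1.6520928 ]), np.float64(1.1462026834487915))
scene (array([6.08565777e-01, 2.92268093e-04, 1.64932573e+00]), np.float64(0.022800926119089127))
```

Request:
run_rows([
  [[0.045,0.038,0.04],[0,0,0]],
  [[0.045,0.038,0.07],[0,0,0]],
  [[0.045,0.038,0.087],[0,0,0]],
  [[0.045,0.038,0.087],[0,0,0]],
], quiet=true)

```text
ok
```

```bash
python3 go.py tare
```

```text
clk 14.62 tcp [ 0.467  -0.0379  0.072 ] F [-0.6 -0.1  0.3] gap 0.0002 grip 0.0 j [-0.25 -0.33]
yaw -3.0602 zaxis [-2.5e-03  6.0e-04 -1.0e+00]
tare [ 0.4634 -0.0375  0.053 ] tool: [0.0035 0.0006 0.019 ]
```

Request:
run_rows([
  [[0,0,0.01],[0,0,0]],
  [[0,0,0.02],[0,0,0]],
  [[0,0,0.026],[0,0,0]],
  [[0,0,0.026],[0,0,0]],
])

```text
clock: 15.12
tcp_pos: [0.468, -0.0384, 0.048]
orientation: [0.001, -0.041, 0.999, -0.0]
wrist_force: [0.5, 0.1, 5.5]
finger_gap: 0.0002
grip_force: 2.7
```

Request:
run_rows([
  [[0,0,0.002],[0,0,0]],
  [[0,0,0.002],[0,0,0]],
])

```text
clock: 15.38
tcp_pos: [0.4681, -0.0384, 0.0477]
orientation: [0.001, -0.041, 0.999, -0.001]
wrist_force: [-6.3, 0.9, 21.4]
finger_gap: -0.0
grip_force: 10.9
```

Request:
run_rows([
  [[0,0,-0.05],[0,0,0]],
  [[0,0.03,-0.1],[0,0,0.18]],
  [[0.053,0.444,-0.15],[0,0,1.57]],
  [[0.053,0.444,-0.15],[0,0,1.57]],
  [[0.053,0.444,-0.15],[0,0,1.57]],
  [[0.053,0.444,-0.15],[0,0,1.57]],
  [[0.053,0.444,-0.15],[0,0,1.57]],
  [[0.053,0.444,-0.15],[0,0,1.57]],
], finger_gap=0.04, grip_n=20, quiet=true)

```text
ok
```

```bash
python3 go.py .378,.400,.2
```

```text
clk 16.38 tcp [0.3996 0.3066 0.1838] F [ 1.  -0.2 -0.2] gap 0.0397 grip 0.0 j [0.5  1.57]
yaw 2.0701 zaxis [ 5.e-04 -0.e+00 -1.e+00]
.378,.400,.2 [0.378 0.4   0.2  ] tool: [ 0.0923  0.0258 -0.0162]
```

Request:
run_rows([
  [[0.05,0.013,-0.016],[0,0,0.18]],
  [[0.092,0.026,-0.016],[0,0,0.36]],
  [[0.092,0.026,-0.016],[0,0,0.42]],
  [[0.092,0.026,-0.016],[0,0,0.42]],
], quiet=true)

```text
ok
```

Run:
```python
from h import *
W=shot("wrist","w4.png");T=shot("top")
for n,p in(("wrist",W),("top",T)):
  for l,g,r in(("cup_xl",(.421,.404),.047),("cup_m",(.57,.267),.027),("cup_xs",(.428,.266),.011)):
    m=find(l,p,g,.03,.06)
    if m is not None:
        print(n,l,fit([(p,m)],cyl(r),g,0,False), m.any(0)[[0,-1]],m.any(1)[[0,-1]])
```

```bash
python3 go.py
```

```text
wrist cup_xl (array([0.42026457, 0.42789763]), np.float64(0.02083333395421505)) [False False] [False False]
wrist cup_m (array([0.57066127, 0.2666911 ]), np.float64(0.3166373372077942)) [False False] [False False]
wrist cup_xs (array([0.42762454, 0.26567582]), np.float64(0.28763440251350403)) [False False] [False False]
top cup_xl (array([0.41940553, 0.42648056]), np.float64(0.127976194024086)) [False False] [False False]
top cup_m (array([0.5698458 , 0.26513587]), np.float64(0.04434697702527046)) [False False] [False False]
top cup_xs (array([0.42751109, 0.26406663]), np.float64(0.13135592639446259)) [False False] [False False]
clk 17.27 tcp [0.3785 0.3977 0.1997] F [ 0.6 -0.6 -0.2] gap 0.0401 grip 0.0 j [0.66 2.15]
yaw 1.6551 zaxis [ 1.e-04  0.e+00 -1.e+00]
```

View pics/w4.png

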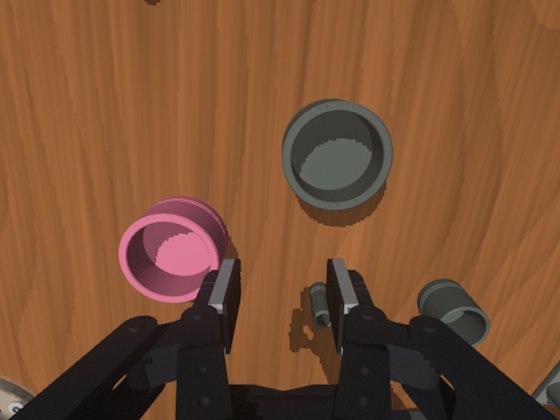

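The wrist view shows the grey xl cup at (337,155), away from where it was, and the pink one at (172,250). The xl cup has been knocked about 24 mm in +y. I pinch its robot-side wall.

Request:
run_rows([
  [[0.027,0.001,0.05],[0,0,0]],
  [[0.027,0.001,0.1],[0,0,0]],
  [[0.027,0.001,0.13],[0,0,0]],
  [[0.027,0.001,0.13],[0,0,0]],
], quiet=true)

```text
ok
```

```bash
python3 go.py .3775,.4243,.030
```

```text
clk 17.77 tcp [0.3753 0.4234 0.0672] F [0.9 0.9 0. ] gap 0.0399 grip 0.0 j [0.7  2.19]
yaw 1.6556 zaxis [-0.0043 -0.0038 -1.    ]
.3775,.4243,.030 [0.3775 0.4243 0.03  ] tool: [0.0008 0.0024 0.0372]
```

Request:
run_rows([
  [[0,0.001,0.02],[0,0,0]],
  [[0,0.001,0.039],[0,0,0]],
  [[0,0.001,0.039],[0,0,0]],
  [[0,0.001,0.039],[0,0,0]],
])

```text
clock: 18.27
tcp_pos: [0.379, 0.4259, 0.0324]
orientation: [0.0, 0.676, 0.736, 0.001]
wrist_force: [0.1, 0.6, 0.5]
finger_gap: 0.0398
grip_force: 0.0
```

Request:
run_rows([
  [[0,0,0],[0,0,0]],
  [[0,0,0],[0,0,0]],
  [[0,0,0],[0,0,0]],
  [[0,0,0],[0,0,0]],
], finger_gap=0, grip_n=48)

```text
clock: 18.77
tcp_pos: [0.3787, 0.4256, 0.0318]
orientation: [0.0, 0.677, 0.736, 0.001]
wrist_force: [-0.6, -1.7, 6.2]
finger_gap: 0.0083
grip_force: 46.2
```

Request:
run_rows([
  [[0,0,-0.01],[0,0,0]],
  [[0,0,-0.03],[0,0,0]],
  [[0,0,-0.07],[0,0,0]],
  [[0,0,-0.12],[0,0,0]],
  [[0,0,-0.15],[0,0,0]],
  [[0,0,-0.15],[0,0,0]],
])

```text
clock: 19.52
tcp_pos: [0.3788, 0.4261, 0.1827]
orientation: [0.0, 0.676, 0.737, 0.002]
wrist_force: [-0.1, 0.2, -6.6]
finger_gap: 0.008
grip_force: 46.2
```

Run:
```python
from h import *
S=shot("scene","s5.png");W=shot("wrist")
for p in(S,W):
    m=find("cup_xl",p,(.421,.428),.17,.1)
    if m is not None: print(fit([(p,m)],cyl(.047),(.421,.428),.148,False))
```

```bash
python3 go.py .5652,-.0041,.17
python3 -c "
import cv2
a=cv2.imread('pics/s5.png')[180:320,360:540]
cv2.imwrite('pics/s5c.png',cv2.resize(a,(540,420)))"
```

```text
(array([0.4196807 , 0.43002925]), np.float64(0.09201259911060333))
(array([0.41962623, 0.42828045]), np.float64(0.3910963833332062))
clk 19.73 tcp [0.3766 0.4241 0.1781] F [ 0.6 -0.5 -5. ] gap 0.0082 grip 46.2 j [0.7  2.19]
yaw 1.6558 zaxis [-0.0037 -0.0031 -1.    ]
.5652,-.0041,.17 [ 0.5652 -0.0041  0.17  ] tool: [-0.4426  0.1516  0.0087]
```

View pics/s5c.png

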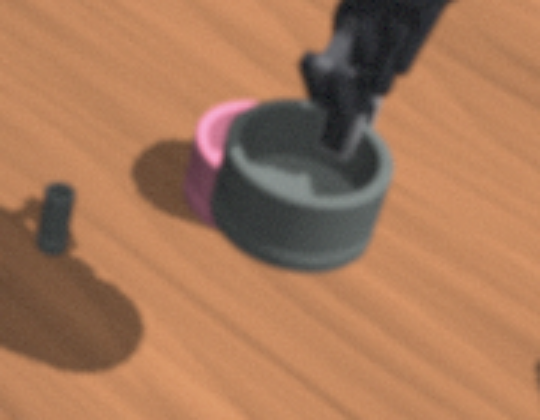

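The crop shows the xl cup hanging level from the gripper at (305,185), with xs at (57,215). I carry it to the tray.

Request:
run_rows([
  [[-0.03,0.01,0],[0,0,0]],
  [[-0.09,0.03,0],[0,0,0]],
  [[-0.15,0.05,0],[0,0,0]],
  [[-0.21,0.07,0],[0,0,0]],
  [[-0.27,0.09,0],[0,0,0]],
  [[-0.33,0.11,0],[0,0,0]],
  [[-0.39,0.13,0.0],[0,0,0]],
  [[-0.43,0.145,0.005],[0,0,0]],
], quiet=true)

```text
ok
```

Request:
run_rows([
  [[-0.013,0.006,0],[0,0,0]],
  [[-0.013,0.006,0],[0,0,0]],
  [[-0.013,0.006,0],[0,0,0]],
], quiet=true)

```text
ok
```

```bash
python3 go.py .5652,-.0041,.1018
```

```text
clk 21.1 tcp [ 0.5649 -0.0021  0.1749] F [-0.1  0.6 -5.3] gap 0.0081 grip 47.3 j [-0.15  1.34]
yaw 1.6571 zaxis [-2.1e-03  7.0e-04 -1.0e+00]
.5652,-.0041,.1018 [ 0.5652 -0.0041  0.1018] tool: [-0.0021  0.0003  0.0731]
```

Request:
run_rows([
  [[-0.002,0,0.03],[0,0,0]],
  [[-0.002,0,0.05],[0,0,0]],
  [[-0.002,0,0.065],[0,0,0]],
  [[-0.002,0,0.07],[0,0,0]],
  [[-0.002,0,0.07],[0,0,0]],
])

```text
clock: 21.72
tcp_pos: [0.5662, -0.0049, 0.1058]
orientation: [0.0, 0.676, 0.737, -0.0]
wrist_force: [0.4, 0.0, -4.9]
finger_gap: 0.008
grip_force: 47.5
```

Run:
```python
from h import *
S=shot("scene");z=env.get_state()["tcp_pos"][2]-.0318
m=find("cup_xl",S,(.608,0),.1,.1)
if m is not None: print(z,fit([(S,m)],cyl(.047),(.608,0),z,False))
```

```text
0.07452407452425477 (array([0.60933711, 0.00126012]), np.float64(0.13388991355895996))
```

Request:
run_rows([
  [[0,0,0.003],[0,0,0]],
  [[0,0,0.003],[0,0,0]],
  [[0,0,0.003],[0,0,0]],
])

```text
clock: 22.2
tcp_pos: [0.5663, -0.0055, 0.1028]
orientation: [0.0, 0.676, 0.736, 0.0]
wrist_force: [0.0, 0.0, -5.5]
finger_gap: 0.0084
grip_force: 47.4
```

Request:
run_rows([
  [[0,0,0.002],[0,0,0]],
  [[0,0,0.002],[0,0,0]],
  [[0,0,0.002],[0,0,0]],
])

```text
clock: 22.58
tcp_pos: [0.5664, -0.0055, 0.1018]
orientation: [0.001, 0.676, 0.736, 0.0]
wrist_force: [-4.3, 0.5, 6.6]
finger_gap: 0.0082
grip_force: 48.3
```

Request:
run_rows([
  [[0,0,-0.002],[0,0,0]],
  [[0,0,-0.002],[0,0,0]],
  [[0,0,-0.002],[0,0,0]],
], finger_gap=0.03, grip_n=20)

```text
clock: 22.95
tcp_pos: [0.5667, -0.0054, 0.1027]
orientation: [0.0, 0.676, 0.736, 0.0]
wrist_force: [-0.0, -0.9, -0.4]
finger_gap: 0.0299
grip_force: 0.0
```

Request:
run_rows([
  [[0,0,-0.03],[0,0,0]],
  [[0,0,-0.07],[0,0,0]],
  [[0,0,-0.12],[0,0,0]],
  [[0,0,-0.12],[0,0,0]],
  [[0,0,-0.12],[0,0,0]],
], quiet=true)

```text
ok
```

Run:
```python
from h import *
for n in("wrist","scene"):
    p=shot(n,"s6"+n+".png")
    m=find("cup_xl",p,(.608,0),.1,.1)
    if m is not None: print(n,fit([(p,m)],cyl(.047),(.608,0),.07,False))
    m=find("tray",p,(.608,0),.08,.1)
    if m is not None: print(n,"tray",m.sum(),fit([(p,m)],TRAY,(.6085,0,1.65),.062))
```

```bash
python3 go.py .5698,.2668,.2
```

```text
wrist (array([ 0.60820259, -0.00241004]), np.float64(0.02581922709941864))
wrist tray 19756.0 (array([ 0.60798724, -0.00219536,  1.655576  ]), np.float64(0.7484055757522583))
scene (array([ 0.60829018, -0.00223201]), np.float64(0.06386753171682358))
scene tray 2605.0 (array([ 6.09228159e-01, -1.13508633e-04,  1.64894580e+00]), np.float64(0.6780230402946472))
clk 23.88 tcp [ 0.5656 -0.0053  0.2215] F [-0.9 -0.4 -0.7] gap 0.0298 grip 0.0 j [-0.15  1.33]
yaw 1.6557 zaxis [-2.1e-03  2.0e-04 -1.0e+00]
.5698,.2668,.2 [0.5698 0.2668 0.2   ] tool: [0.2708 0.0273 0.0216]
```

View pics/s6wrist.png

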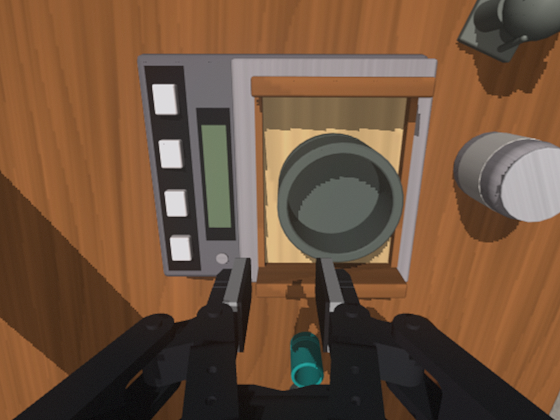

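The wrist view shows xl upright at (340,198) on the tray, with the tray centred on the plate clear of the display and keys. Next is cup_m.

Request:
run_rows([
  [[0.05,0,0],[0,0,0]],
  [[0.11,0.01,0.0],[0,0,0]],
  [[0.17,0.02,0.0],[0,0,0]],
  [[0.23,0.025,0.02],[0,0,0]],
  [[0.23,0.027,0.02],[0,0,0]],
  [[0.23,0.027,0.02],[0,0,0]],
], finger_gap=0.08, grip_n=20, quiet=true)

```text
ok
```

Create look.py:
```python
import sys
from h import *
R=dict(cup_m=.027,cup_s=.019,cup_xs=.011,cup_xl=.047)
l=sys.argv[1]; g=tuple(map(float,sys.argv[2].split(','))); z0=float(sys.argv[3]) if len(sys.argv)>3 else 0
for n in("wrist","top","scene"):
    p=shot(n,f"l{len(__import__('os').listdir('pics'))}{n}.png")
    m=find(l,p,g,z0+.03,.06)
    if m is not None:
        im=p["image"][m>0].mean(0).round()
        r,f=fit([(p,m)],cyl(R[l]),g,z0,False); print(n,r.round(4),round(f,3),im)
```

```bash
python3 look.py cup_m .5698,.266
python3 go.py .5698,.2668,.1
```

```text
wrist [0.5708 0.266 ] 0.029 [73. 71. 65.]
top [0.5629 0.2275] 5.425 [55. 62. 58.]
scene [0.5722 0.268 ] 0.046 [92. 93. 90.]
clk 24.93 tcp [0.574  0.2248 0.2032] F [0.3 0.4 0.9] gap 0.08 grip 0.0 j [0.24 1.73]
yaw 1.6537 zaxis [ 8.e-04  1.e-04 -1.e+00]
.5698,.2668,.1 [0.5698 0.2668 0.1   ] tool: [ 0.0422 -0.0008  0.1032]
```

Request:
run_rows([
  [[0.042,0.001,0.05],[0,0,0]],
  [[0.042,0.001,0.1],[0,0,0]],
  [[0.042,0.001,0.13],[0,0,0]],
  [[0.042,0.001,0.13],[0,0,0]],
], quiet=true)

```text
ok
```

```bash
python3 go.py .5708,.266,.040
```

```text
clk 25.43 tcp [0.569  0.2667 0.0701] F [-0.1 -0.  -0.2] gap 0.0799 grip 0.0 j [0.31 1.8 ]
yaw 1.6549 zaxis [-0.0054 -0.0018 -1.    ]
.5708,.266,.040 [0.5708 0.266  0.04  ] tool: [-0.0008  0.0019  0.0301]
```

Request:
run_rows([
  [[0,0,0.015],[0,0,0]],
  [[0,0,0.032],[0,0,0]],
  [[0,0,0.032],[0,0,0]],
  [[0,0,0.032],[0,0,0]],
])

```text
clock: 25.92
tcp_pos: [0.5713, 0.268, 0.041]
orientation: [0.0, 0.676, 0.736, 0.0]
wrist_force: [-0.3, -0.2, 0.7]
finger_gap: 0.0801
grip_force: 0.0
```

Request:
run_rows([
  [[0,0,0],[0,0,0]],
  [[0,0,0],[0,0,0]],
  [[0,0,0],[0,0,0]],
  [[0,0,0],[0,0,0]],
], finger_gap=0, grip_n=22)

```text
clock: 26.42
tcp_pos: [0.5715, 0.2682, 0.0416]
orientation: [0.0, 0.676, 0.737, 0.001]
wrist_force: [-1.5, -0.5, 5.9]
finger_gap: 0.0525
grip_force: 23.2
```

Request:
run_rows([
  [[0,0,-0.02],[0,0,0]],
  [[0,0,-0.06],[0,0,0]],
  [[0,0,-0.12],[0,0,0]],
  [[0,0,-0.15],[0,0,0]],
  [[0,0,-0.15],[0,0,0]],
])

```text
clock: 27.05
tcp_pos: [0.5727, 0.2686, 0.1933]
orientation: [0.001, 0.676, 0.737, 0.002]
wrist_force: [0.4, 0.3, -2.5]
finger_gap: 0.0523
grip_force: 23.9
```

```bash
python3 look.py cup_m .571,.266 .15
python3 go.py .6082,-.0023,.15
```

```text
wrist [0.5728 0.2661] 0.013 [66. 67. 63.]
top [0.5675 0.2474] 1.206 [65. 74. 68.]
scene [0.5704 0.2693] 0.473 [85. 88. 86.]
clk 27.35 tcp [0.57   0.2677 0.1884] F [-0.1  0.  -0.9] gap 0.0527 grip 23.9 j [0.31 1.8 ]
yaw 1.6557 zaxis [-0.0036 -0.0013 -1.    ]
.6082,-.0023,.15 [ 0.6082 -0.0023  0.15  ] tool: [-0.2722  0.0153  0.0386]
```

Request:
run_rows([
  [[-0.03,0.002,0],[0,0,0]],
  [[-0.09,0.005,0],[0,0,0]],
  [[-0.15,0.008,0],[0,0,0]],
  [[-0.21,0.011,0],[0,0,0]],
  [[-0.25,0.014,0],[0,0,0]],
  [[-0.27,0.015,0],[0,0,0]],
  [[-0.27,0.015,0],[0,0,0]],
  [[-0.27,0.015,0],[0,0,0]],
], quiet=true)

```text
ok
```

```bash
python3 go.py .6082,-.0001,.1266
```

```text
clk 28.35 tcp [0.6085 0.0016 0.1903] F [ 0.1  0.3 -2. ] gap 0.0525 grip 23.9 j [-0.13  1.36]
yaw 1.657 zaxis [-1.e-03  7.e-04 -1.e+00]
.6082,-.0001,.1266 [ 6.082e-01 -1.000e-04  1.266e-01] tool: [-0.0017 -0.0004  0.0637]
```

Request:
run_rows([
  [[-0.001,0,0.02],[0,0,0]],
  [[-0.001,0,0.04],[0,0,0]],
  [[-0.001,0,0.055],[0,0,0]],
  [[-0.001,0,0.061],[0,0,0]],
  [[-0.001,0,0.061],[0,0,0]],
])

```text
clock: 28.98
tcp_pos: [0.6088, -0.0002, 0.1295]
orientation: [-0.0, 0.676, 0.737, -0.0]
wrist_force: [0.0, -0.4, -2.4]
finger_gap: 0.0529
grip_force: 23.9
```

Request:
run_rows([
  [[0,0,0.002],[0,0,0]],
  [[0,0,0.003],[0,0,0]],
  [[0,0,0.003],[0,0,0]],
])

```text
clock: 29.35
tcp_pos: [0.6091, -0.0009, 0.1269]
orientation: [0.0, 0.677, 0.736, 0.0]
wrist_force: [-0.0, -0.3, -2.3]
finger_gap: 0.0529
grip_force: 23.9
```

Request:
run_rows([
  [[0,0,0.002],[0,0,0]],
  [[0,0,0.002],[0,0,0]],
])

```text
clock: 29.6
tcp_pos: [0.6092, -0.0009, 0.1265]
orientation: [0.001, 0.677, 0.736, 0.0]
wrist_force: [-3.9, -0.4, 8.3]
finger_gap: 0.0528
grip_force: 24.6
```

Request:
run_rows([
  [[0,0,0.001],[0,0,0]],
  [[0,0,0.001],[0,0,0]],
])

```text
clock: 29.85
tcp_pos: [0.6092, -0.0009, 0.1265]
orientation: [0.001, 0.676, 0.736, 0.001]
wrist_force: [-5.9, -0.1, 11.8]
finger_gap: 0.0529
grip_force: 25.0
```

Request:
run_rows([
  [[0,0,-0.004],[0,0,0]],
  [[0,0,-0.004],[0,0,0]],
  [[0,0,-0.004],[0,0,0]],
], finger_gap=0.075, grip_n=20)

```text
clock: 30.22
tcp_pos: [0.609, -0.0008, 0.1274]
orientation: [-0.0, 0.676, 0.736, -0.0]
wrist_force: [0.4, -0.6, -0.9]
finger_gap: 0.0751
grip_force: 0.0
```

Request:
run_rows([
  [[0,0,-0.03],[0,0,0]],
  [[0,0,-0.09],[0,0,0]],
  [[0,0,-0.09],[0,0,0]],
  [[0,0,-0.09],[0,0,0]],
], quiet=true)

```text
ok
```

```bash
python3 look.py cup_m .608,-.002 .085
python3 go.py .6184,-.285,.2
```

```text
scene [ 0.593  -0.0277] 0.475 [90. 94. 92.]
clk 31.02 tcp [ 0.6083 -0.0007  0.2164] F [ 0.3 -0.6  0.2] gap 0.0753 grip 0.0 j [-0.13  1.35]
yaw 1.6557 zaxis [-2.2e-03  2.0e-04 -1.0e+00]
.6184,-.285,.2 [ 0.6184 -0.285   0.2   ] tool: [-0.2841 -0.0141  0.0163]
```

Request:
run_rows([
  [[-0.04,-0.002,0],[0,0,0]],
  [[-0.1,-0.005,0],[0,0,0]],
  [[-0.16,-0.008,0.0],[0,0,0]],
  [[-0.22,-0.012,0.016],[0,0,0]],
  [[-0.28,-0.014,0.016],[0,0,0]],
  [[-0.3,-0.014,0.016],[0,0,0]],
  [[-0.3,-0.014,0.016],[0,0,0]],
], finger_gap=0.065, quiet=true)

```text
ok
```

```bash
python3 look.py cup_s .6184,-.3149
```

Run:
```python
from h import *
# m in xl, scene+top: fit rim of m (z .140 disc) from dark/bright? report nets only
T=shot("top","t7.png");cv2.imwrite("pics/t7c.png",cv2.resize(T["image"][150:260,240:350,::-1],(600,600),interpolation=cv2.INTER_CUBIC))
print(proj(T,(.6082,-.0023,.125)),proj(T,(.6082,-.0023,.14)))
```

```bash
python3 go.py .6184,-.3149,.07
```

```text
wrist [ 0.6194 -0.3148] 0.04 [82. 78. 71.]
top [ 0.6182 -0.3149] 0.095 [64. 73. 67.]
scene [ 0.6203 -0.3141] 0.188 [93. 93. 89.]
[307.12147689 177.15655471] [307.60357014 175.66343747]
clk 32.25 tcp [ 0.6208 -0.2992  0.2022] F [ 0.1  0.7 -0.2] gap 0.065 grip 0.0 j [-0.57  0.92]
yaw 1.6579 zaxis [ 4.e-04 -3.e-04 -1.e+00]
.6184,-.3149,.07 [ 0.6184 -0.3149  0.07  ] tool: [-0.0154 -0.0039  0.1322]
```

View pics/t7c.png

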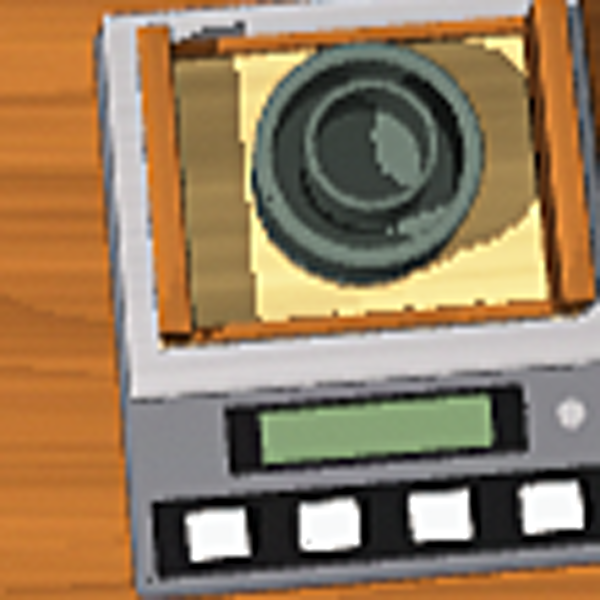

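The crop shows m upright inside xl at about (370,145) and the tray square on the plate. Now I grasp s.

Request:
run_rows([
  [[-0.015,-0.003,0.05],[0,0,0]],
  [[-0.015,-0.003,0.1],[0,0,0]],
  [[-0.015,-0.003,0.13],[0,0,0]],
  [[-0.015,-0.003,0.13],[0,0,0]],
], quiet=true)

```text
ok
```

```bash
python3 go.py .6193,-.3148,.043
```

```text
clk 32.75 tcp [ 0.6169 -0.314   0.0688] F [ 0.2  0.  -0.7] gap 0.065 grip 0.0 j [-0.59  0.9 ]
yaw 1.6567 zaxis [-0.005   0.0033 -1.    ]
.6193,-.3148,.043 [ 0.6193 -0.3148  0.043 ] tool: [-0.0011  0.0024  0.0258]
```

Request:
run_rows([
  [[0,0.001,0.014],[0,0,0]],
  [[0,0.001,0.028],[0,0,0]],
  [[0,0.001,0.029],[0,0,0]],
  [[0,0.001,0.029],[0,0,0]],
])

```text
clock: 33.25
tcp_pos: [0.6199, -0.3161, 0.043]
orientation: [0.0, 0.676, 0.736, -0.0]
wrist_force: [-0.0, 0.4, 0.4]
finger_gap: 0.0652
grip_force: 0.0
```

Request:
run_rows([
  [[0,0,0],[0,0,0]],
  [[0,0,0],[0,0,0]],
  [[0,0,0],[0,0,0]],
  [[0,0,0],[0,0,0]],
], finger_gap=0, grip_n=22)

```text
clock: 33.75
tcp_pos: [0.6201, -0.3163, 0.0436]
orientation: [0.001, 0.676, 0.736, 0.0]
wrist_force: [-1.0, 0.3, 5.6]
finger_gap: 0.0365
grip_force: 22.3
```

Request:
run_rows([
  [[0,0,-0.02],[0,0,0]],
  [[0,0,-0.06],[0,0,0]],
  [[0,0,-0.12],[0,0,0]],
  [[0,0,-0.16],[0,0,0]],
  [[0,0,-0.16],[0,0,0]],
])

```text
clock: 34.38
tcp_pos: [0.6216, -0.317, 0.207]
orientation: [0.004, 0.676, 0.737, 0.001]
wrist_force: [0.2, -0.2, -2.0]
finger_gap: 0.0368
grip_force: 22.3
```

```bash
python3 look.py cup_s .619,-.315 .16
python3 go.py .607,-.072,.2
```

```text
wrist [ 0.6215 -0.3171] 0.02 [76. 76. 71.]
top [ 0.6179 -0.312 ] 0.135 [67. 71. 63.]
scene [ 0.6205 -0.305 ] 0.121 [88. 90. 88.]
clk 34.67 tcp [ 0.6189 -0.3154  0.2003] F [-0.3 -0.2 -1.1] gap 0.0369 grip 22.3 j [-0.59  0.9 ]
yaw 1.6557 zaxis [-0.0032  0.0021 -1.    ]
.607,-.072,.2 [ 0.607 -0.072  0.2  ] tool: [0.2435 0.0088 0.0009]
```

Request:
run_rows([
  [[0.03,0.001,-0.01],[0,0,0]],
  [[0.08,0.003,-0.015],[0,0,0]],
  [[0.13,0.005,-0.015],[0,0,0]],
  [[0.18,0.007,-0.015],[0,0,0]],
  [[0.22,0.008,-0.015],[0,0,0]],
  [[0.24,0.009,-0.015],[0,0,0]],
  [[0.24,0.009,-0.015],[0,0,0]],
  [[0.24,0.009,-0.015],[0,0,0]],
], quiet=true)

```text
ok
```

Create ring.py:
```python
import sys
from h import *
# ring.py r z x y : find circle edge radius r at height z near x,y by image gradient
r,z,x,y=map(float,sys.argv[1:5]); a=np.linspace(0,2*np.pi,240,False)
for n in ("wrist","top"):
    p=shot(n,f"r{len(__import__('os').listdir('pics'))}{n}.png")
    g=cv2.GaussianBlur(cv2.cvtColor(p["image"],cv2.COLOR_RGB2GRAY).astype(np.float32),(0,0),.8)
    gx=cv2.Sobel(g,cv2.CV_32F,1,0);gy=cv2.Sobel(g,cv2.CV_32F,0,1)
    K,R,t=map(np.array,(p["K"],p["R"],p["t"]))
    def pr(P): q=(K@(R@P.T+t[:,None])).T; return (q[:,:2]/q[:,2:]).astype(np.float32)
    def sc(cx,cy):
        tot=0
        for rr in (r,r-.004):   # outer and inner rim edges
            d=np.c_[np.cos(a),np.sin(a),0*a]
            u=pr(d*rr+[cx,cy,z]); w=pr(d*(rr+.001)+[cx,cy,z])-u; w/=np.linalg.norm(w,axis=1)[:,None]
            s=lambda G:cv2.remap(G,u[:,0].copy(),u[:,1].copy(),cv2.INTER_LINEAR)[:,0]
            tot+=np.minimum(np.abs(s(gx)*w[:,0]+s(gy)*w[:,1]),60).mean()
        return tot
    gr=[(sc(x+i*.0005,y+j*.0005),x+i*.0005,y+j*.0005) for i in range(-18,19) for j in range(-18,19)]
    gr.sort(reverse=True); print(n,np.round(gr[0],4),np.round(gr[4],4),"at0",round(sc(x,y),1))
```

```bash
python3 ring.py .027 .140 .607 -.0025
python3 go.py .607,-.0025,.2
```

```text
wrist [ 1.139694e+02  6.090000e-01 -2.500000e-03] [ 1.069379e+02  6.095000e-01 -2.500000e-03] at0 67.4
top [ 1.172826e+02  6.080000e-01 -2.000000e-03] [ 1.164708e+02  6.075000e-01 -1.500000e-03] at0 114.5
clk 35.77 tcp [ 0.6085 -0.0774  0.2175] F [-0.3  0.3 -0.9] gap 0.0366 grip 22.3 j [-0.26  1.23]
yaw 1.654 zaxis [-1.e-04 -4.e-04 -1.e+00]
.607,-.0025,.2 [ 0.607  -0.0025  0.2   ] tool: [0.0748 0.0047 0.0174]
```

```bash
ls pics | grep ^r; cp $(ls pics/r*wrist.png | tail -1) pics/v8.png
```

```text
r33wrist.png
r34top.png
```

View pics/v8.png

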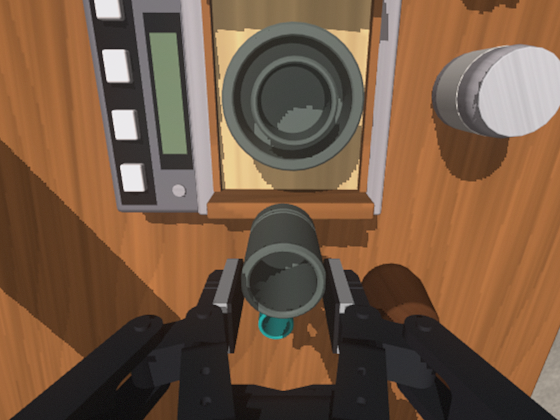

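The wrist view shows m centred in xl at (293,95) and s held upright at (284,270). I measure how s sits in the hand.

```bash
python3 look.py cup_s .609,-.077 .1735 | head -1; python3 go.py .609,-.0025,.1436
```

```text
wrist [ 0.6226 -0.2651] 1.0 [ 43. 100.  95.]
clk 36.08 tcp [ 0.6084 -0.0767  0.2176] F [-0.3  0.6 -0.2] gap 0.0366 grip 22.3 j [-0.26  1.23]
yaw 1.6548 zaxis [-2.e-04 -1.e-04 -1.e+00]
.609,-.0025,.1436 [ 0.609  -0.0025  0.1436] tool: [0.0739 0.0069 0.0739]
```

Run:
```python
from h import *
p=shot("wrist")
for d in nets.outline_of("cup_s",p):
    print(d["confidence"],np.round(d["box"]),p["image"][d["region"]].mean(0).round())
    if d["box"][3]>240 and d["box"][1]<240:
        print(fit([(p,d["region"].astype(np.float32))],cyl(.019),(.6085,-.0765),.174,False))
```

```bash
python3 ring.py .019 .229 .6085 -.0765 | head -1
```

```text
0.95 [257. 314. 293. 340.] [ 40. 100.  96.]
0.93 [238. 202. 326. 318.] [72. 73. 68.]
(array([ 0.60818562, -0.074447  ]), np.float64(0.04489264637231827))
wrist [ 1.125009e+02  6.085000e-01 -7.350000e-02] [ 1.017114e+02  6.085000e-01 -7.450000e-02] at0 52.3
```

Request:
run_rows([
  [[0.03,0.003,0],[0,0,0]],
  [[0.06,0.006,0],[0,0,0]],
  [[0.071,0.007,0],[0,0,0]],
  [[0.071,0.007,0],[0,0,0]],
  [[0.071,0.007,0],[0,0,0]],
], quiet=true)

```text
ok
```

Request:
run_rows([
  [[0,0,0.012],[0,0,0]],
  [[0,0,0.017],[0,0,0]],
  [[0,0,0.017],[0,0,0]],
  [[0,0,0.017],[0,0,0]],
], quiet=true)

```text
ok
```

```bash
python3 go.py .609,-.005,.1436
```

```text
clk 37.4 tcp [ 0.6094 -0.0049  0.2007] F [ 0.4 -0.6 -0.5] gap 0.0371 grip 22.3 j [-0.14  1.35]
yaw 1.6555 zaxis [ 1.e-04 -1.e-04 -1.e+00]
.609,-.005,.1436 [ 0.609  -0.005   0.1436] tool: [-0.0001 -0.0004  0.0571]
```

Request:
run_rows([
  [[0,0,0.01],[0,0,0]],
  [[0,0,0.02],[0,0,0]],
  [[0,0,0.025],[0,0,0]],
  [[0,0,0.025],[0,0,0]],
])

```text
clock: 37.9
tcp_pos: [0.6088, -0.0047, 0.1749]
orientation: [-0.001, 0.676, 0.736, -0.0]
wrist_force: [-0.4, -0.0, -0.2]
finger_gap: 0.0367
grip_force: 22.3
```

Request:
run_rows([
  [[0,0,0.01],[0,0,0]],
  [[0,0,0.02],[0,0,0]],
  [[0,0,0.03],[0,0,0]],
  [[0,0,0.03],[0,0,0]],
])

```text
clock: 38.4
tcp_pos: [0.6088, -0.0047, 0.1446]
orientation: [-0.001, 0.676, 0.736, -0.0]
wrist_force: [-0.7, -0.2, -1.6]
finger_gap: 0.0375
grip_force: 22.3
```

Request:
run_rows([
  [[0,0,0.002],[0,0,0]],
  [[0,0,0.003],[0,0,0]],
  [[0,0,0.003],[0,0,0]],
])

```text
clock: 38.78
tcp_pos: [0.6095, -0.0048, 0.1435]
orientation: [0.0, 0.676, 0.737, 0.0]
wrist_force: [-1.5, 0.6, 4.5]
finger_gap: 0.0372
grip_force: 22.7
```

Request:
run_rows([
  [[0,0,-0.003],[0,0,0]],
  [[0,0,-0.003],[0,0,0]],
  [[0,0,-0.003],[0,0,0]],
], finger_gap=0.06, grip_n=20)

```text
clock: 39.15
tcp_pos: [0.6094, -0.0047, 0.1456]
orientation: [0.0, 0.676, 0.737, -0.0]
wrist_force: [-0.6, 0.4, 0.5]
finger_gap: 0.0598
grip_force: 0.0
```

Request:
run_rows([
  [[0,0,-0.03],[0,0,0]],
  [[0,0,-0.07],[0,0,0]],
  [[0.05,-0.03,-0.07],[0,0,0]],
  [[0.1,-0.07,-0.06],[0,0,0]],
  [[0.15,-0.11,-0.05],[0,0,0]],
  [[0.2,-0.15,-0.02],[0,0,0]],
  [[0.2,-0.15,-0.02],[0,0,0]],
  [[0.2,-0.15,-0.02],[0,0,0]],
], finger_gap=0.05, quiet=true)

```text
ok
```

```bash
python3 go.py .428,.2655,.2
```

```text
clk 40.15 tcp [0.4428 0.1822 0.1657] F [0.4 0.7 0.9] gap 0.0496 grip 0.0 j [0.22 1.71]
yaw 1.6573 zaxis [ 3.e-04 -4.e-04 -1.e+00]
.428,.2655,.2 [0.428  0.2655 0.2   ] tool: [ 0.0843 -0.0075 -0.0344]
```

Request:
run_rows([
  [[0.05,-0.007,-0.034],[0,0,0]],
  [[0.06,-0.007,-0.034],[0,0,0]],
  [[0.06,-0.007,-0.034],[0,0,0]],
  [[0.06,-0.007,-0.034],[0,0,0]],
], quiet=true)

```text
ok
```

```bash
python3 look.py cup_xs .428,.2655; python3 ring.py .011 .055 .4278 .2655
python3 ring.py .019 .155 .609 -.0025 | tail -1
python3 go.py .4278,.2655,.07
```

```text
wrist [0.4293 0.2658] 0.055 [78. 72. 63.]
top [0.4269 0.2531] 3.017 [42. 50. 47.]
scene [0.4306 0.2678] 0.106 [94. 90. 85.]
wrist [107.5074   0.4288   0.266 ] [103.8821   0.4298   0.2665] at0 79.9
top [103.0335   0.4248   0.2565] [101.297    0.4258   0.2565] at0 70.7
top [ 1.128074e+02  6.090000e-01 -1.500000e-03] [ 1.099361e+02  6.095000e-01 -2.000000e-03] at0 108.4
clk 41.15 tcp [0.4308 0.2409 0.1996] F [-0.3  1.5 -0.3] gap 0.0499 grip 0.0 j [0.35 1.83]
yaw 1.6556 zaxis [ 0.e+00 -1.e-04 -1.e+00]
.4278,.2655,.07 [0.4278 0.2655 0.07  ] tool: [ 0.0248 -0.0009  0.1296]
```

Request:
run_rows([
  [[0.025,0,0.05],[0,0,0]],
  [[0.025,0,0.1],[0,0,0]],
  [[0.025,0,0.13],[0,0,0]],
  [[0.025,0,0.13],[0,0,0]],
], quiet=true)

```text
ok
```

```bash
python3 go.py .4291,.266,.0445
```

```text
clk 41.65 tcp [0.4265 0.2651 0.0675] F [-0.  -0.3  0.2] gap 0.05 grip 0.0 j [0.4  1.88]
yaw 1.656 zaxis [-0.0049 -0.0022 -1.    ]
.4291,.266,.0445 [0.4291 0.266  0.0445] tool: [0.0007 0.0028 0.023 ]
```

Request:
run_rows([
  [[0,0,0.012],[0,0,0]],
  [[0,0,0.024],[0,0,0]],
  [[0,0,0.025],[0,0,0]],
  [[0,0,0.025],[0,0,0]],
  [[0,0,0.025],[0,0,0]],
])

```text
clock: 42.28
tcp_pos: [0.4291, 0.2661, 0.0451]
orientation: [0.0, 0.676, 0.736, 0.0]
wrist_force: [0.2, 0.0, -0.1]
finger_gap: 0.0502
grip_force: 0.0
```

```bash
python3 go.py .4291,.266,.0445
```

```text
clk 42.27 tcp [0.4291 0.2661 0.0451] F [ 0.2  0.  -0.1] gap 0.0502 grip 0.0 j [0.4  1.88]
yaw 1.6557 zaxis [ 9.e-04  3.e-04 -1.e+00]
.4291,.266,.0445 [0.4291 0.266  0.0445] tool: [-0.0001 -0.      0.0006]
```

Request:
run_rows([
  [[0,0,0],[0,0,0]],
  [[0,0,0],[0,0,0]],
  [[0,0,0],[0,0,0]],
  [[0,0,0],[0,0,0]],
], finger_gap=0, grip_n=22)

```text
clock: 42.78
tcp_pos: [0.429, 0.266, 0.0449]
orientation: [0.0, 0.676, 0.737, 0.0]
wrist_force: [0.1, -0.4, 3.0]
finger_gap: 0.0209
grip_force: 21.6
```

Request:
run_rows([
  [[0,0,-0.02],[0,0,0]],
  [[0,0,-0.06],[0,0,0]],
  [[0,0,-0.12],[0,0,0]],
  [[0,0,-0.17],[0,0,0]],
  [[0,0,-0.19],[0,0,0]],
  [[0,0,-0.19],[0,0,0]],
])

```text
clock: 43.52
tcp_pos: [0.4296, 0.2663, 0.2361]
orientation: [0.001, 0.676, 0.737, 0.002]
wrist_force: [-0.2, 0.6, -0.8]
finger_gap: 0.0205
grip_force: 21.7
```

```bash
python3 go.py .6095,-.077,.235
```

```text
clk 43.52 tcp [0.4296 0.2663 0.2361] F [-0.2  0.6 -0.8] gap 0.0205 grip 21.7 j [0.4  1.88]
yaw 1.6558 zaxis [ 0.0031  0.0013 -1.    ]
.6095,-.077,.235 [ 0.6095 -0.077   0.235 ] tool: [-0.3574  0.1501  0.0012]
```

Request:
run_rows([
  [[-0.03,0.013,0],[0,0,0]],
  [[-0.08,0.033,0],[0,0,0]],
  [[-0.13,0.055,0],[0,0,0]],
  [[-0.18,0.076,0],[0,0,0]],
  [[-0.23,0.097,0],[0,0,0]],
  [[-0.28,0.118,0],[0,0,0]],
  [[-0.33,0.139,0],[0,0,0]],
  [[-0.357,0.15,0],[0,0,0]],
], quiet=true)

```text
ok
```

Request:
run_rows([
  [[0,0,0],[0,0,0]],
  [[0,0,0],[0,0,0]],
  [[0,0,0],[0,0,0]],
], quiet=true)

```text
ok
```

```bash
python3 go.py
python3 ring.py .019 .155 .6095 -.0022; python3 ring.py .027 .140 .609 -.0022
```

Run:
```python
from h import *
p=shot("wrist"); s=env.get_state()["tcp_pos"]; print(s.round(4))
for d in nets.outline_of("cup_xs",p):
    if d["box"][3]>220:
        print(np.round(d["box"]),fit([(p,d["region"].astype(np.float32))],cyl(.011),s[:2],s[2]-.0449,False))
```

```bash
python3 ring.py .011 .2455 .6095 -.076 | head -1
```

```text
clk 44.9 tcp [ 0.6078 -0.0758  0.2342] F [ 0.5 -0.5 -0.1] gap 0.0209 grip 21.7 j [-0.26  1.23]
yaw 1.6572 zaxis [-1.1e-03  4.0e-04 -1.0e+00]
wrist [ 1.200e+02  6.085e-01 -2.700e-03] [ 1.173385e+02  6.080000e-01 -2.700000e-03] at0 114.9
top [ 1.097734e+02  6.085000e-01 -1.700000e-03] [ 1.091156e+02  6.080000e-01 -2.200000e-03] at0 104.5
wrist [ 1.030799e+02  6.090000e-01 -2.700000e-03] [ 9.73185e+01  6.08500e-01 -3.20000e-03] at0 95.2
top [ 1.103389e+02  6.140000e-01 -1.200000e-03] [ 1.097725e+02  6.135000e-01 -1.700000e-03] at0 104.2
[ 0.6084 -0.0764  0.235 ]
[257. 217. 308. 305.] (array([ 0.60859141, -0.0759367 ]), np.float64(0.06209535151720047))
wrist [ 1.075623e+02  6.085000e-01 -7.550000e-02] [ 1.008224e+02  6.080000e-01 -7.600000e-02] at0 84.0
```

Request:
run_rows([
  [[0.03,0.003,0],[0,0,0]],
  [[0.06,0.006,0],[0,0,0]],
  [[0.073,0.006,0.01],[0,0,0]],
  [[0.073,0.006,0.015],[0,0,0]],
  [[0.073,0.006,0.015],[0,0,0]],
  [[0.073,0.006,0.015],[0,0,0]],
], quiet=true)

```text
ok
```

```bash
python3 go.py .6087,-.0032,.160
```

```text
clk 46.05 tcp [ 0.6083 -0.0047  0.2196] F [ 0.3  0.7 -0.4] gap 0.0209 grip 21.7 j [-0.14  1.35]
yaw 1.6546 zaxis [-0.e+00 -3.e-04 -1.e+00]
.6087,-.0032,.160 [ 0.6087 -0.0032  0.16  ] tool: [0.0015 0.0005 0.0596]
```

Request:
run_rows([
  [[0.001,0,0.01],[0,0,0]],
  [[0.001,0,0.02],[0,0,0]],
  [[0.001,0,0.03],[0,0,0]],
  [[0.001,0,0.03],[0,0,0]],
])

```text
clock: 46.55
tcp_pos: [0.6073, -0.0027, 0.1882]
orientation: [-0.001, 0.676, 0.736, -0.001]
wrist_force: [-0.3, 0.4, -1.0]
finger_gap: 0.0211
grip_force: 21.7
```

Request:
run_rows([
  [[0,0,0.01],[0,0,0]],
  [[0,0,0.02],[0,0,0]],
  [[0,0,0.028],[0,0,0]],
  [[0,0,0.028],[0,0,0]],
])

```text
clock: 47.05
tcp_pos: [0.6078, -0.0028, 0.1609]
orientation: [-0.0, 0.676, 0.736, -0.0]
wrist_force: [-0.5, -0.2, -0.0]
finger_gap: 0.0207
grip_force: 21.7
```

Request:
run_rows([
  [[0,0,0.002],[0,0,0]],
  [[0,0,0.003],[0,0,0]],
  [[0,0,0.003],[0,0,0]],
])

```text
clock: 47.42
tcp_pos: [0.6086, -0.0029, 0.1599]
orientation: [0.001, 0.676, 0.736, 0.0]
wrist_force: [-0.0, 1.3, 3.7]
finger_gap: 0.0212
grip_force: 22.1
```

Request:
run_rows([
  [[0,0,-0.002],[0,0,0]],
  [[0,0,-0.002],[0,0,0]],
  [[0,0,-0.002],[0,0,0]],
], finger_gap=0.045, grip_n=20)

```text
clock: 47.8
tcp_pos: [0.6081, -0.0028, 0.1605]
orientation: [-0.0, 0.676, 0.736, -0.0]
wrist_force: [1.4, 0.8, 0.0]
finger_gap: 0.045
grip_force: 0.0
```

Request:
run_rows([
  [[0,0,-0.03],[0,0,0]],
  [[0,0,-0.08],[0,0,0]],
  [[-0.05,-0.05,-0.08],[0,0,0]],
  [[-0.08,-0.11,-0.06],[0,0,0]],
  [[-0.08,-0.14,-0.02],[0,0,0]],
  [[-0.08,-0.14,0],[0,0,0]],
  [[-0.08,-0.14,0],[0,0,0]],
], finger_gap=0, quiet=true)

```text
ok
```

```bash
python3 go.py print
```

Run:
```python
from h import *
W=shot("wrist");S=shot("scene");T=shot("top")
cv2.imwrite("pics/v10.png",np.hstack([cv2.resize(S["image"][110:230,180:300,::-1],(400,400),interpolation=cv2.INTER_CUBIC),cv2.resize(W["image"][:,:,::-1],(400,400))]))
```

```text
clk 48.67 tcp [ 0.4739 -0.0942  0.1594] F [-0.1 -0.   0.2] gap 0.0001 grip 0.0 j [-0.36  1.12]
yaw 1.6549 zaxis [-0.0028  0.001  -1.    ]
print [ 0.4674 -0.0853  0.053 ] tool: [ 0.0092 -0.0054  0.1064]
```

View pics/v10.png

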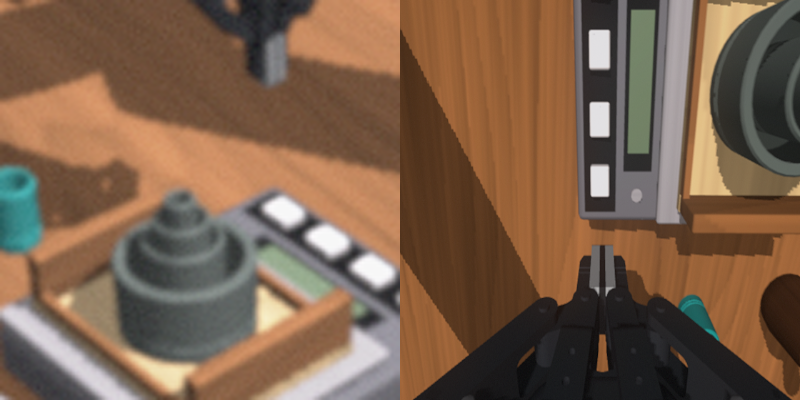

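The left half shows all four grey cups nested upright at (185,270) on the tray. The right half shows the print key at (600,180). I press print.

Request:
run_rows([
  [[0.009,-0.005,0.05],[0,0,0]],
  [[0.009,-0.005,0.08],[0,0,0]],
  [[0.009,-0.005,0.08],[0,0,0]],
  [[0.009,-0.005,0.08],[0,0,0]],
], quiet=true)

```text
ok
```

```bash
python3 go.py print
```

```text
clk 49.33 tcp [ 0.4715 -0.0863  0.0823] F [ 1.1 -0.  -0.7] gap 0.0001 grip 0.0 j [-0.35  1.14]
yaw 1.6563 zaxis [ 0.0026 -0.0011 -1.    ]
print [ 0.4674 -0.0853  0.053 ] tool: [ 0.0013 -0.0041  0.0293]
```

Request:
run_rows([
  [[0,0,0.012],[0,0,0]],
  [[0,0,0.024],[0,0,0]],
  [[0,0,0.032],[0,0,0]],
  [[0,0,0.033],[0,0,0]],
  [[0,0,0.033],[0,0,0]],
])

```text
clock: 49.95
tcp_pos: [0.4697, -0.0859, 0.048]
orientation: [0.0, 0.676, 0.736, 0.0]
wrist_force: [-2.4, 0.5, 6.8]
finger_gap: -0.0005
grip_force: 3.3
```

Down against the stop at 6.8 N. I push a touch more, lift, and go to power.

Request:
run_rows([
  [[0,0,0.002],[0,0,0]],
  [[0,0,0.002],[0,0,0]],
])

```text
clock: 50.2
tcp_pos: [0.4698, -0.086, 0.0477]
orientation: [0.001, 0.676, 0.737, 0.0]
wrist_force: [-6.0, 2.3, 22.2]
finger_gap: 0.0
grip_force: 11.3
```

Request:
run_rows([
  [[0,0,-0.03],[0,0,0]],
  [[0,0,-0.035],[0,0,0]],
  [[0.06,-0.003,-0.035],[0,0,0]],
  [[0.12,-0.003,-0.035],[0,0,0]],
  [[0.144,-0.003,-0.035],[0,0,0]],
  [[0.144,-0.003,-0.035],[0,0,0]],
  [[0.144,-0.003,-0.035],[0,0,0]],
], quiet=true)

```text
ok
```

```bash
python3 go.py power
```

```text
clk 51.08 tcp [0.4544 0.0569 0.0801] F [ 0.7 -0.6 -0.4] gap -0.0001 grip 0.0 j [-0.05  1.44]
yaw 1.6557 zaxis [-6.e-04 -4.e-04 -1.e+00]
power [0.4553 0.0581 0.053 ] tool: [0.0012 0.0011 0.0271]
```

Request:
run_rows([
  [[0.001,0.001,0.012],[0,0,0]],
  [[0.001,0.001,0.024],[0,0,0]],
  [[0.001,0.001,0.033],[0,0,0]],
  [[0.001,0.001,0.034],[0,0,0]],
  [[0.001,0.001,0.034],[0,0,0]],
])

```text
clock: 51.7
tcp_pos: [0.4552, 0.0577, 0.0478]
orientation: [0.0, 0.677, 0.736, -0.0]
wrist_force: [-6.8, -1.4, 18.4]
finger_gap: 0.0
grip_force: 9.2
```

Request:
run_rows([
  [[0,0,-0.03],[0,0,0]],
  [[0,0,-0.08],[0,0,0]],
  [[0,0,-0.12],[0,0,0]],
  [[-0.05,-0.06,-0.14],[0,0,0]],
  [[-0.1,-0.08,-0.14],[0,0,0]],
  [[-0.1,-0.08,-0.14],[0,0,0]],
])

```text
clock: 52.45
tcp_pos: [0.3829, -0.0507, 0.1866]
orientation: [0.0, 0.679, 0.734, -0.0]
wrist_force: [0.4, -0.1, -0.4]
finger_gap: 0.0
grip_force: 0.0
```

Run:
```python
from h import *
S=shot("scene");T=shot("top")
cv2.imwrite("pics/v11.png",np.hstack([cv2.resize(a["image"][:,:,::-1],(400,300),interpolation=cv2.INTER_AREA) for a in(S,T)]))
for l,g in(("elephant",(.756,.177)),("tin",(.777,.017)),("mallet",(.745,-.213))):
    for d in nets.outline_of(l,T)[:1]: print(l,np.round(d["box"]))
```

```text
elephant [209. 104. 258. 143.]
tin [280. 100. 310. 135.]
mallet [371. 102. 411. 152.]
```

View pics/v11.png

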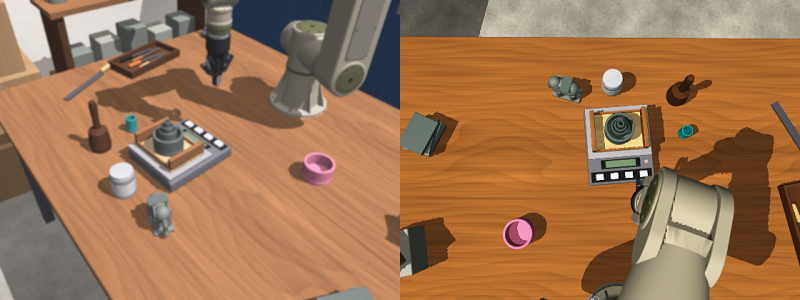

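Both views show the nest centred on the tray, about (168,135) left and (622,128) right. The elephant, tin and mallet are where they were, and the gripper is clear. I hand in.

```bash
python3 -c "
from workcell import env
print(env.hand_in())"
```

```text
the job is handed in; nothing more can be done
None
```

I handed the job in at about 52 s: keys pressed in the order asked, tray centred on the plate, the four cups present (xl, m, s, xs; cup_l is absent) nested upright in its middle, and the elephant, tin and mallet where they stood; the key presses are judged from wrist force and height, since the display never showed a readable value.

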